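# Set the rivet in a file's spine board

### The job

Lay the green spine board flat on the rivet setter's bed with its brass rivet under the sprung pin, and let go of it. Then take the mallet by its handle and strike the pin's red cap a brisk blow with the mallet's head, so that the pin goes all the way down and drives the rivet flush into the board. Lay the mallet back in its rest as it was, leave the board on the bed, do not push the rivet or the pin with the gripper, and leave the other things on the desk where they are.

Things in the scene. Friction and masses are not known exactly. Their poses are not given: they have to be found in the camera images.
- setter: Fixed rivet setter: blue C-frame on a grey base 290 x 100 x 6 mm. Origin on the desk under the pin's axis; x points from bed to column. Steel bed: a bar 34 mm wide, x -185 to +20 mm, flat top 30 mm above the desk; end stop at x +24 mm, so load from the -x side. Overhead arm: x -18 to +62, y -30 to +30, 78 to 100 mm above the desk; the column is no higher.
- bed_mark (a point): Point on the bed's top surface exactly under the pin, 30 mm above the desk: the rivet belongs over it (within 7 mm). Axes as the setter's.
- pin_cap (a point): Centre of the top of the pin's red cap, a disc of 38 mm diameter, 138 mm above the desk when the pin is up. It moves with the pin. The pin's foot, 26 mm in diameter, is then 61 mm above the desk, 31 mm over the bed.
- pin (a joint): Downward travel of the sprung pin in m: 0 up (rest), 0.020 all the way down (hard stop). The spring returns it when let go. Fully down takes about 7 N, or 11 N with the rivet under it; the foot then stands 11 mm over the bed.
- board: Loose green spine board with white label, 180 x 50 x 10 mm, 0.13 kg (varies). Origin at the centre of its underside; x along its length towards the rivet end, z up. Starts flat on the wooden rail, rivet up. Take it across its 50 mm width; gripped behind the middle (x about -35 mm) the gripper stays clear of the setter's overhead arm.
- rivet_top (a point): Centre of the top of the brass rivet, 18 mm in diameter, at board x = +70 mm, y = 0. It starts 8 mm proud of the board's upper face (18 mm above the board's underside).
- rivet (a joint): How far the rivet has been driven into the board, in m: 0 at the start (8 mm proud), 0.007 fully home (1 mm proud, as good as flush). It is a friction fit: about 4 N moves it and it stays where it is left.
- rail: Fixed dark wooden rail under the board, 170 x 34 x 30 mm. Origin at the centre of its underside, x along its length. It is narrower than the board, so fingers can reach past the board's long edges.
- mallet: Loose mallet, 0.33 kg (varies): upright black rubber head, 48 mm diameter, 80 mm tall, and a level wooden handle. Origin at the centre of the head's lower striking face; z up along the head; handle to -x as far as x -169 mm, 24 mm wide, 28 mm tall, its axis 40 mm above the origin. Centre of mass at x about -25 mm. Gripped at x about -70 mm there is free space below.
- handle_end (a point): Centre of the free end of the mallet's handle: mallet x = -169 mm, 40 mm above its striking face.
- rest: Fixed mallet rest, a white base 215 x 80 x 10 mm. Origin on the desk under the centre of the head's pad; the handle lies along -x. At x = -145 mm a wooden fork (16 mm long) carries the handle: its floor is 42 mm above the desk, and its two cheeks, 40 mm apart inside, rise to 64 mm.
- rest_pad (a point): Centre of the top of the rest's round cork pad (64 mm diameter, 16 mm above the desk): the mallet's origin lies here when it is in its rest. Axes as the rest's.
- mug: Blue ceramic mug, 76 mm wide, 90 mm tall; loose, to be left alone. Origin at the centre of its underside.
- tape_roll: Yellow tape roll lying flat, 90 mm across, 24 mm tall; loose, to be left alone. Origin at the centre of its underside.
- wallet: Dark brown wallet, 100 x 85 x 18 mm; loose, to be left alone. Origin at the centre of its underside.
- stapler: Red and black stapler, 150 mm long, 54 mm tall; loose, to be left alone. Origin at the centre of its underside.
Not all that is in view belongs to the job. Of the things that look like the board, the larger one is meant.

How it is judged:
By the outcome, as a careful person would: the job done as asked, in the order asked, and still so for the second after the job is handed in, with the robot touching nothing.
It also fails if it takes over 58 s, if anything falls off the work surface, if the arm or the gripper's body presses on something with over 40 N, if the wrist force passes 120 N, or if a joint passes its speed limit or range.

### The arm

A 6-joint arm with a two-finger parallel gripper is mounted at the origin on the work surface. World frame = base frame: x ahead of the robot, y to its left, z up, the work surface at z = 0. Lengths are in m, angles in rad, forces in N, time in s.
With the tool pointing down it reaches from about 0.35 to 0.975 m from the base axis. Payload 4.9 kg.
Tool frame: the origin (TCP) lies midway between the tips of the shut fingers; the grasp point (between the pads) lies 19 mm behind it; x points along the fingers, y is the direction in which the jaws open and shut, and the axes are right-handed (so a half turn about x gives the same grasp; the last joint's range is limited). The gripper opens to 85 mm and grips with 20 to 120 N. Pads are 22 mm wide; open, the fingers measure 114 mm over their backs; the gripper's body (76 mm by 85 mm) begins 54 mm behind the grasp point. The pads swing forward as they close: fully open they stand 13 mm farther back than shut.
Start: joints at [-1.365, 0.053, 1.613, -0, 1.476, -0.119], TCP at [0.199, -0.592, 0.201] pointing down, gripper open.
Joint ranges: [-3.01, 3.01], [-1.01, 2.22], [0.06, 2.58], [-1.02, 4.17], [0.09, 2.62], [-3.14, 3.14]. Speed limits (rad/s): [2.57, 2.57, 3.14, 3.14, 3.14, 3.14].

### API

Orientations are given as a rotation vector (axis times angle).
In Python, from station import ctrl gives the robot as it stands.
- The arm moves only by the shell command python3 -m handwheel 'ROWS' [FORCE]. ROWS is JSON, a list of rows, each a list of 3 entries, a list of its own where there are three numbers: the finger opening in m, from 0 to 0.0854, then the shift along the tool's x, y, z in m, then the turn, a rotation vector about the tool's x, y, z in degrees. In form: [[claw, [dx, dy, dz], [ax, ay, az]], ...]. A call has 1 to 10 rows; each row shifts and turns the commanded pose from where the row before left it, along the tool's axes as they then stand; what a row does not reach is not made up. A row lasts 1/12 s, in which the tool goes at most 41.7 mm and 7.16 degrees, less where a joint would pass 70% of its speed; a pose out of reach is approached as far as the arm can. A call with a gripper value outside its range is refused whole. The fingers move at their own pace and stop on an object; FORCE is the grip in N (left out, the last holds). Time passes only in rows, so rows that do not move let the fingers close. It gives the time, the measured TCP pose, the force and the opening at its end, in the units of the state.
- ctrl.get_obs(): the state, without advancing time (a new reading comes with each control period).
- ctrl.get_image(name): name is "scene" or "side" or "wrist"; returns the picture (480x640x3 uint8, red, green, blue); there is no depth.
- ctrl.camera_params(name): a dict with "vertical_fov" (degrees; the focal length in pixels is half the picture's height over the tangent of half this angle, whatever the lens; pixels are square), "cx", "cy" (the principal point, pixels), "rvec" (rotation vector, rad) and "tvec" (3), from world to camera coordinates, as OpenCV has them; the wrist camera has in their place "T_tool_cam" (4x4, takes a point from camera to tool coordinates, whose origin is the TCP and whose axes are the tool frame's). Camera axes: x right, y down, z forward; pixel columns grow to the right and rows downward; lengths in m; the calibration is good to about 2 mm. The wrist camera is an equidistant fisheye: a pixel r from the principal point sees the ray r / f radians off the axis. A picture is of the moment at which its call begins: read the wrist's pose just before it. camera_params takes no time and is no camera call.
- ctrl.finish_job(): hands the job in, once; it reports no verdict.
Trained networks look in the newest picture that a camera, given by its name, has taken for a name from the list of things; names that differ only in an ending like _2 or _b are one class to them, and where a whole thing is asked for, a point or a joint stands for the part that bears it (a point fixed in the world has none). Each returns a list of dicts, best first, with "score" (0 to 1); they miss things now and then, are a little off and sometimes report something else, mostly with a low value. They report only what shows in the picture. A call takes as long as a camera call. They do not tell look-alikes from the thing itself.
- ctrl.look_for(thing, camera): "box" ([centre column, centre row, width, height] in pixels, round what is visible of it).
- ctrl.silhouettes(thing, camera): "mask" (480x640 bool, what is visible of it) and "box" ([centre column, centre row, width, height] in pixels, round what is visible of it).
- ctrl.tip_of(thing, camera): "centre" ([row, column] in pixels: a listed point, or the origin of a listed thing).
The state is a dict: "t": time; "q": joint angles; "dq": joint speeds; "effort": joint torques, N m; "tool_pos": TCP position; "tool_rot": TCP orientation; "contact_force": force on the tool from outside, world axes, zero at the start; "wrist_torque": the same for the moment, N m; "opening": finger opening in m.
Only numpy, scipy, OpenCV 4.12 (cv2) and the standard library are available. Lean on these libraries where they do the work, as an engineer would, in place of code of your own. Each camera call takes 0.05 s, during which the arm holds its last target.

## Working session

There is one attempt and no reset: what is moved stays moved. The work goes in short steps, Python scripts to look and compute and a shell command to move; the robot and the scene stay as the last step left them, time stands still between calls to the robot, and variables do not carry over. Pictures are saved under pics/ and viewed, and the job is handed in when it is done.

```bash
ls; mkdir -p pics; python3 - <<'E'
from station import ctrl
import cv2
o=ctrl.get_obs()
print({k:(v if not hasattr(v,'round') else v) for k,v in o.items()})
for c in("scene","side","wrist"):
    im=ctrl.get_image(c); cv2.imwrite(f"pics/a_{c}.png",im[:,:,::-1]); print(c,ctrl.camera_params(c))
E
```

```text
pics
{'t': 0.0, 'q': array([-1.36498879e+00,  5.33497243e-02,  1.61428880e+00,  2.84441614e-05,
        1.47596668e+00, -1.19016529e-01]), 'dq': array([-0.00080795, -0.00189887, -0.00013349, -0.00036638, -0.00133911,
       -0.0012101 ]), 'effort': array([-1.38018868e-04, -3.93672216e+01, -3.70179248e+01, -9.43053533e-05,
        6.96838993e-03,  1.62479847e-05]), 'tool_pos': array([ 0.19932473, -0.59165601,  0.19997059]), 'tool_rot': array([ 2.04647993,  0.33741987, -2.04660233]), 'contact_force': array([ 1.17469976, -0.61035863,  0.42080052]), 'wrist_torque': array([-0.04537654,  0.05393953, -0.005375  ]), 'opening': 0.08524892812578203}
scene {'vertical_fov': 48.064205142547756, 'cx': 320.1175764012024, 'cy': 237.11321793263193, 'rvec': array([ 0.93686845,  2.50365769, -1.07415093]), 'tvec': array([ 0.38156774, -0.14042233,  1.49039858])}
side {'vertical_fov': 49.78003135660167, 'cx': 322.31046453451756, 'cy': 237.81717778217282, 'rvec': array([ 0.4690031 , -2.51508173,  1.48874332]), 'tvec': array([0.4617183 , 0.21783356, 0.97559886])}
wrist {'vertical_fov': 65.70646984690485, 'cx': 320.9947517835166, 'cy': 241.56526466192162, 'T_tool_cam': array([[-4.04818287e-04, -2.62766281e-01,  9.64859429e-01,
        -1.71823926e-01],
       [ 9.99999899e-01,  8.23584117e-05,  4.41991079e-04,
        -1.82024083e-04],
       [-1.95604642e-04,  9.64859510e-01,  2.62766221e-01,
        -6.64372203e-02],
       [ 0.00000000e+00,  0.00000000e+00,  0.00000000e+00,
         1.00000000e+00]])}
```

View pics/a_scene.png

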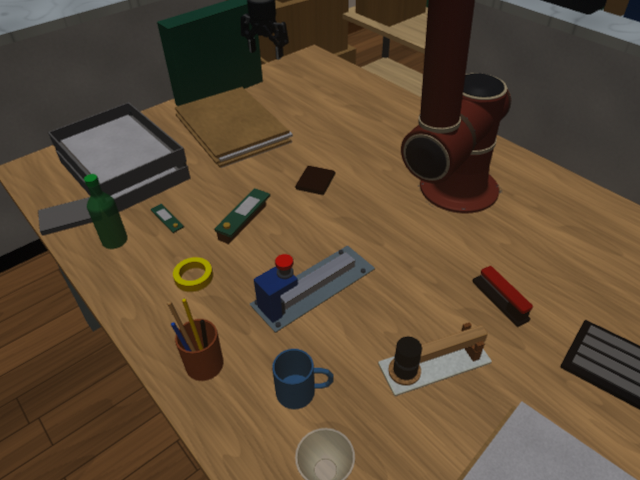

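View pics/a_side.png

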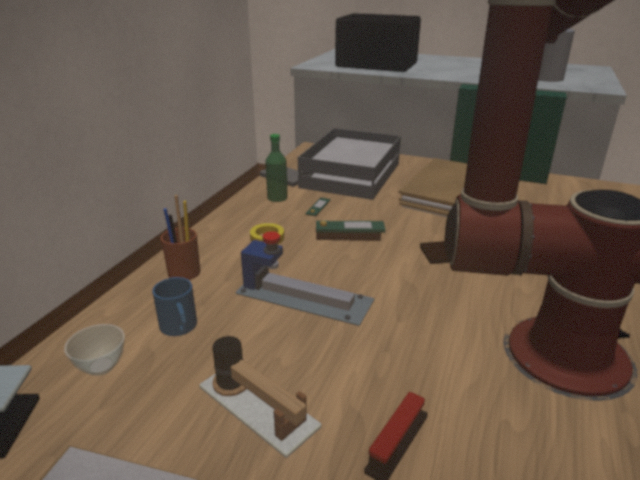

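View pics/a_wrist.png

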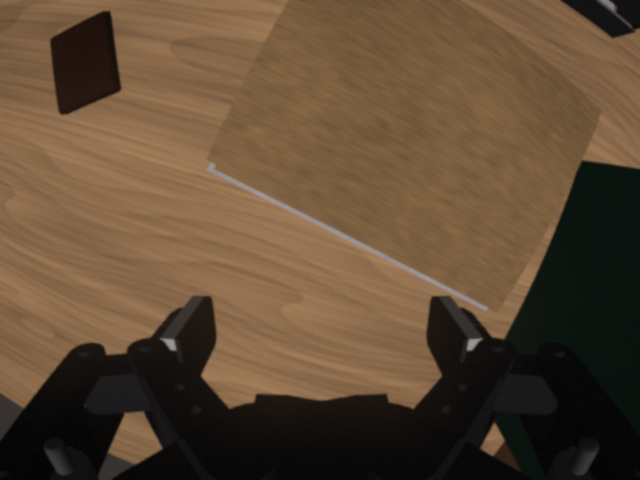

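The scene picture shows the setter (cap about 285,262), the board (rivet about 227,226), a smaller look-alike board (167,217), and the mallet head (407,355) with its handle running up to (487,340). The side view shows the same layout. Next I'll measure them.

```bash
cat > h.py <<'E'
from station import ctrl
import numpy as np, cv2
from scipy.spatial.transform import Rotation as R
def ray(cam,u,v,obs=None):
    p=ctrl.camera_params(cam); f=240/np.tan(np.radians(p['vertical_fov']/2))
    x,y=(u-p['cx'])/f,(v-p['cy'])/f
    if cam=='wrist':
        obs=obs or ctrl.get_obs()
        r=np.hypot(x,y); d=np.array([x/r*np.sin(r),y/r*np.sin(r),np.cos(r)])
        T=p['T_tool_cam']; Rt=R.from_rotvec(obs['tool_rot']).as_matrix()
        return obs['tool_pos']+Rt@T[:3,3], Rt@T[:3,:3]@d
    Rm=cv2.Rodrigues(p['rvec'])[0]
    return -Rm.T@p['tvec'], Rm.T@np.array([x,y,1.])
def atz(cam,u,v,z,obs=None):
    c,d=ray(cam,u,v,obs); return c+d*(z-c[2])/d[2]
def tri(*l):
    A=np.zeros((3,3));b=np.zeros(3)
    for c,d in l:
        d=d/np.linalg.norm(d);P=np.eye(3)-np.outer(d,d);A+=P;b+=P@c
    return np.linalg.solve(A,b)
def proj(cam,X,obs=None):
    p=ctrl.camera_params(cam); f=240/np.tan(np.radians(p['vertical_fov']/2))
    X=np.atleast_2d(np.asarray(X,float))
    if cam=='wrist':
        obs=obs or ctrl.get_obs()
        Rt=R.from_rotvec(obs['tool_rot']).as_matrix(); T=p['T_tool_cam']
        c=((X-obs['tool_pos'])@Rt-T[:3,3])@T[:3,:3]
        rho=np.hypot(c[:,0],c[:,1]); th=np.arctan2(rho,c[:,2]); s=f*th/rho
        return np.c_[c[:,0]*s+p['cx'],c[:,1]*s+p['cy']]
    c=X@cv2.Rodrigues(p['rvec'])[0].T+p['tvec']
    return np.c_[f*c[:,0]/c[:,2]+p['cx'],f*c[:,1]/c[:,2]+p['cy']]
E
python3 - <<'E'
from h import *
np.set_printoptions(precision=4,suppress=True)
Z=dict(pin_cap=.138,rivet_top=.048,handle_end=.056,bed_mark=.03,rest_pad=.016,board=.03,rest=0,mallet=.016,setter=0,rail=0,stapler=0,tape_roll=0,mug=0,wallet=0)
for n,z in Z.items():
    rs=[]
    for c in('scene','side'):
        for d in ctrl.tip_of(n,c)[:2]:
            v,u=d['centre']; print(n,c,round(d['score'],2),round(u),round(v),atz(c,u,v,z))
            if d['score']>.3 and len([1 for r in rs if r[0]==c])==0: rs.append((c,ray(c,u,v)))
    if len(rs)==2: print('   TRI',n,tri(*[r[1] for r in rs]))
print(ctrl.get_obs()['t'])
E
```

```text
pin_cap scene 0.61 282 260 [0.6121 0.0089 0.138 ]
pin_cap side 0.73 270 235 [0.6082 0.0106 0.138 ]
pin_cap side 0.63 230 385 [0.47   0.4192 0.138 ]
   TRI pin_cap [0.6105 0.0065 0.1353]
rivet_top scene 0.5 226 223 [ 0.5916 -0.2527  0.048 ]
rivet_top side 0.57 323 223 [ 0.5879 -0.2475  0.048 ]
   TRI rivet_top [ 0.5904 -0.2552  0.0446]
handle_end side 0.74 302 413 [0.3894 0.3619 0.056 ]
bed_mark scene 0.73 288 293 [0.6064 0.0111 0.03  ]
bed_mark side 0.89 268 280 [0.6146 0.0222 0.03  ]
   TRI bed_mark [0.612  0.02   0.0344]
rest_pad scene 0.75 408 369 [0.5438 0.3107 0.016 ]
rest_pad scene 0.49 288 296 [0.604  0.0082 0.016 ]
rest_pad side 0.62 230 380 [0.5481 0.3052 0.016 ]
rest_pad side 0.22 348 236 [ 0.521  -0.2573  0.016 ]
   TRI rest_pad [0.5455 0.311  0.0206]
board scene 0.77 170 219 [ 0.6799 -0.3775  0.03  ]
board scene 0.69 404 369 [0.556  0.3109 0.03  ]
board side 0.76 347 227 [ 0.5346 -0.2828  0.03  ]
board side 0.64 233 379 [0.5362 0.313  0.03  ]
   TRI board [ 0.6201 -0.5455 -0.1159]
rest scene 0.9 403 373 [0.5473 0.3045 0.    ]
rest scene 0.3 240 222 [ 0.5355 -0.2804  0.   
[... 312 characters left out ...]
 ]
setter side 0.19 269 277 [ 0.639  -0.0304  0.    ]
   TRI setter [0.6081 0.0139 0.0023]
rail scene 0.69 240 221 [ 0.5331 -0.2845  0.    ]
rail side 0.57 347 236 [ 0.5345 -0.2859 -0.    ]
   TRI rail [ 0.5337 -0.2832  0.0014]
stapler scene 0.97 498 304 [ 0.2616  0.3233 -0.    ]
stapler side 0.57 395 444 [0.2525 0.3192 0.    ]
   TRI stapler [ 0.2542  0.3183 -0.0057]
tape_roll scene 0.62 195 277 [ 0.726  -0.1919  0.    ]
mug scene 0.92 291 390 [0.7385 0.1879 0.    ]
mug side 0.9 177 325 [0.7342 0.1946 0.    ]
   TRI mug [ 0.7381  0.1878 -0.0043]
wallet scene 0.92 316 181 [ 0.2787 -0.2811  0.    ]
wallet side 0.61 443 253 [ 0.2809 -0.2902  0.    ]
   TRI wallet [ 0.2806 -0.279   0.0045]
1.55
```

```bash
python3 - <<'E'
from h import *
np.set_printoptions(precision=4,suppress=True)
o=ctrl.get_obs(); print(R.from_rotvec(o['tool_rot']).as_matrix(), o['tool_pos'])
im=cv2.imread('pics/a_scene.png')
a=cv2.resize(im[170:260,150:290],None,fx=4,fy=4,interpolation=3); b=cv2.resize(im[235:335,240:390],None,fx=4,fy=4,interpolation=3)
cv2.imwrite('pics/b_board.png',a); cv2.imwrite('pics/b_set.png',b)
cv2.imwrite('pics/b_mal.png',cv2.resize(im[310:400,370:500],None,fx=5,fy=5,interpolation=3))
E
```

```text
[[ 0.      0.3191 -0.9477]
 [-0.     -0.9477 -0.3191]
 [-1.      0.     -0.    ]] [ 0.1995 -0.5923  0.2012]
```

View pics/b_board.png

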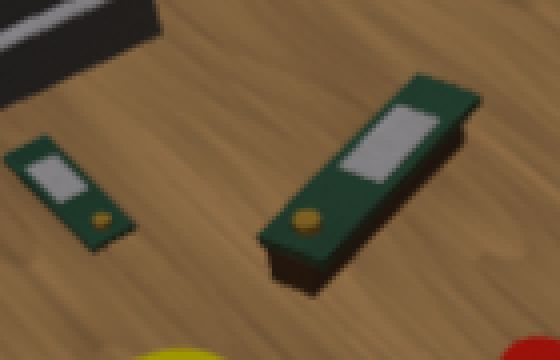

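View pics/b_set.png

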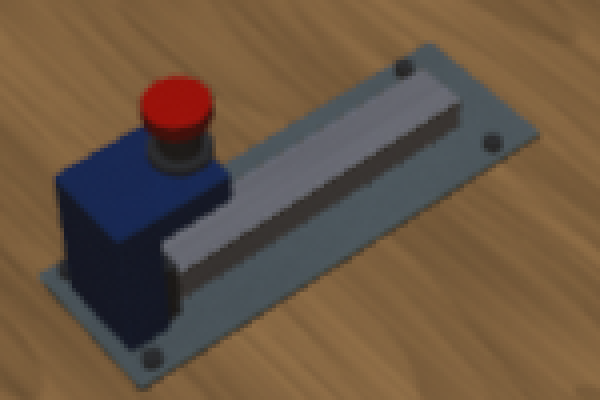

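View pics/b_mal.png

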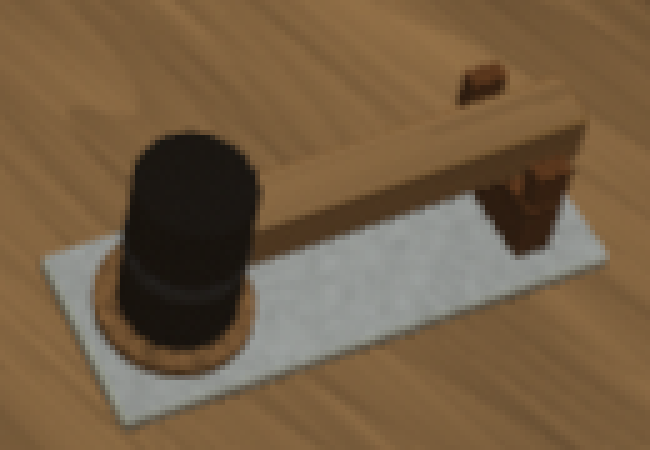

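The crops show the board's corners, with the rivet at crop (307,220), plus the setter base and the rest base. I'll turn the corners into poses.

```bash
python3 - <<'E'
from h import *
np.set_printoptions(precision=4,suppress=True)
def g(pts,s,ox,oy,z): return np.array([atz('scene',ox+x/s,oy+y/s,z) for x,y in pts])
B=g([(262,239),(320,265),(480,98),(418,74),(307,214)],4,150,170,.04); B[4]=atz('scene',150+307/4,170+214/4,.048)
print('board',B, B[:4].mean(0)); 
def yaw(d): return np.degrees(np.arctan2(d[1],d[0]))
print('yaws',yaw(B[0]-B[3]),yaw(B[1]-B[2]),yaw(B[4]-B[:4].mean(0)), np.linalg.norm(B[0]-B[3]),np.linalg.norm(B[1]-B[0]))
S=g([(40,275),(145,388),(540,132),(430,43)],4,240,235,.006); print('set',S,yaw(S[0]-S[3]),yaw(S[1]-S[2]),np.linalg.norm(S[0]-S[3]),np.linalg.norm(S[1]-S[0]),S.mean(0))
b=g([(425,68),(460,105),(162,240)],4,240,235,.03); print('bed',b,yaw(b[2]-b[1]), (b[0]+b[1])/2)
print('cap',atz('scene',240+177/4,235+103/4,.138))
M=g([(42,258),(125,425),(608,258)],5,370,310,.01); print('rest',M,yaw(M[1]-M[2]),np.linalg.norm(M[1]-M[2]),np.linalg.norm(M[1]-M[0]))
E
```

```text
board [[ 0.6194 -0.2572  0.04  ]
 [ 0.6056 -0.2143  0.04  ]
 [ 0.4377 -0.2773  0.04  ]
 [ 0.4535 -0.325   0.04  ]
 [ 0.5901 -0.2499  0.048 ]] [ 0.529  -0.2684  0.04  ]
yaws 22.214858604057685 20.573764195389284 16.91554657386407 0.179169656530803 0.045106072452310686
set [[ 0.6771 -0.0361  0.006 ]
 [ 0.6797  0.0633  0.006 ]
 [ 0.3935  0.0704  0.006 ]
 [ 0.3914 -0.0269  0.006 ]] -1.838012964466386 -1.4313285676746295 0.28581685423183845 0.09936588028348375 [0.5354 0.0177 0.006 ]
bed [[0.4246 0.004  0.03  ]
 [0.4299 0.0395 0.03  ]
 [0.622  0.0057 0.03  ]] -9.974261996205437 [0.4272 0.0217 0.03  ]
cap [0.6105 0.015  0.138 ]
rest [[0.5713 0.2583 0.01  ]
 [0.6001 0.3313 0.01  ]
 [0.4019 0.4067 0.01  ]] -20.846032811460347 0.21203998516822817 0.07840649758378411
```

Estimated poses:
- **Setter:** origin near (0.611, 0.015), yaw about -1.7°.
- **Board:** centre near (0.527, -0.272), yaw about 21°.
- **Rest:** yaw about -21°.

The sizes agree with the stated ones to within a few mm. Next I move over the board for a wrist view.

```bash
python3 -m handwheel '[[0.0854,[0,-0.019,-0.036],[0,0,0]],[0.0854,[0,-0.019,-0.036],[0,0,0]],[0.0854,[0,-0.019,-0.036],[0,0,0]],[0.0854,[0,-0.019,-0.036],[0,0,0]],[0.0854,[0,-0.019,-0.036],[0,0,0]],[0.0854,[0,-0.019,-0.036],[0,0,0]],[0.0854,[0,-0.019,-0.036],[0,0,0]],[0.0854,[0,-0.019,-0.036],[0,0,0]],[0.0854,[0,-0.019,-0.036],[0,0,0]],[0.0854,[0,-0.019,-0.036],[-2.7,0,0]]]'
python3 -m handwheel '[[0.0854,[0.02,0,-0.01],[0,0,0]],[0.0854,[0.02,0,-0.005],[0,0,0]],[0.0854,[0,0,0],[0,0,0]],[0.0854,[0,0,0],[0,0,0]]]'
python3 - <<'E'
from h import *
np.set_printoptions(precision=4,suppress=True)
o=ctrl.get_obs(); im=ctrl.get_image('wrist'); cv2.imwrite('pics/c_w.png',im[:,:,::-1])
print(o['tool_pos'],R.from_rotvec(o['tool_rot']).as_matrix(),o['contact_force'])
for n,z in (('rivet_top',.048),('board',.03)):
    for d in ctrl.tip_of(n,'wrist')[:2]: print(n,d['score'],d['centre'],atz('wrist',d['centre'][1],d['centre'][0],z))
m=ctrl.silhouettes('board','wrist')
for d in m: print(d['score'],d['box'])
E
```

```text
t: 2.38
tool_pos: [0.4811, -0.2957, 0.2015]
tool_rot: [2.018, 0.38, -2.017]
contact_force: [0.6, -1.0, -0.6]
opening: 0.0854
t: 2.72
tool_pos: [0.4932, -0.2911, 0.1599]
tool_rot: [2.016, 0.383, -2.021]
contact_force: [-0.1, -0.0, 0.6]
opening: 0.0852
[ 0.4932 -0.2911  0.1599] [[-0.0027  0.364  -0.9314]
 [ 0.0019 -0.9314 -0.364 ]
 [-1.     -0.0027  0.0019]] [-0.1288 -0.017   0.5566]
rivet_top 0.71 [92.0, 322.8] [ 0.5931 -0.2556  0.048 ]
rivet_top 0.64 [75.6, 480.2] [ 0.6591 -0.3663  0.048 ]
board 0.67 [99.3, 514.4] [ 0.6626 -0.4115  0.03  ]
0.64 [515.0, 98.5, 107.0, 88.1]
0.62 [323.4, 181.8, 63.3, 217.6]
```

View pics/c_w.png

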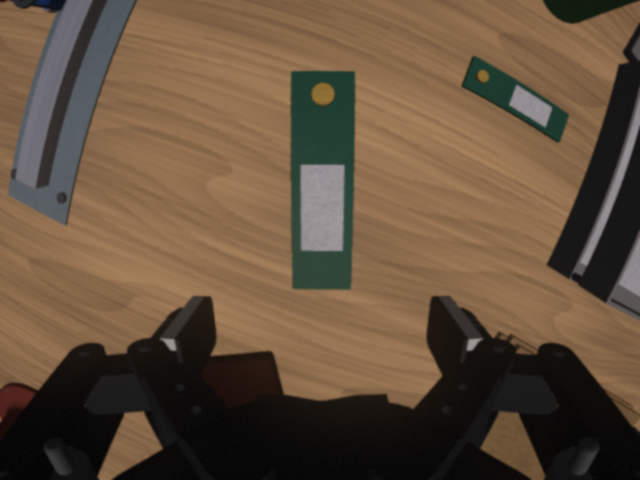

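```bash
python3 - <<'E'
from h import *
np.set_printoptions(precision=4,suppress=True)
o=ctrl.get_obs()
P=np.array([atz('wrist',u,v,.04,o) for u,v in((291,71),(355,71),(352,290),(292,290))]); r=atz('wrist',323,94,.048,o)
print(P,r); c=P.mean(0)
yaw=lambda d:np.degrees(np.arctan2(d[1],d[0]))
print(c,yaw(P[0]-P[3]),yaw(P[1]-P[2]),yaw(r-c),np.linalg.norm(P[0]-P[3]),np.linalg.norm(P[0]-P[1]),np.linalg.norm(P[3]-P[2]),np.linalg.norm(r-c))
Rm=R.from_rotvec(o['tool_rot']).as_matrix(); print('tool z yaw',yaw(-Rm[:,2]))
ax=(P[0]+P[1]-P[2]-P[3]);ax/=np.linalg.norm(ax); g=c-.035*ax; g[2]=.035; print('grasp',g,'tool delta',Rm.T@(g-o['tool_pos']))
E
```

```text
[[ 0.6018 -0.2263  0.04  ]
 [ 0.6201 -0.2729  0.04  ]
 [ 0.451  -0.3387  0.04  ]
 [ 0.4323 -0.2906  0.04  ]] [ 0.5922 -0.2568  0.048 ]
[ 0.5263 -0.2821  0.04  ] 20.796287886740053 21.26088398119485 21.03234166117798 0.18132002016046533 0.05008425359160112 0.0515544662090326 0.07100255509556597
tool z yaw 21.241518423155195
grasp [ 0.4936 -0.2947  0.035 ] tool delta [0.128  0.001  0.0013]
```

The wrist view gives a clean fit: board 181 x 50 mm at yaw 21.2°, with the rivet 71 mm from the centre. Descend and grasp.

```bash
python3 -m handwheel '[[0.0854,[0.04,0.001,0.001],[0,0,0]],[0.0854,[0.04,0,0],[0,0,0]],[0.08,[0.04,0,0],[0,0,0]],[0.07,[0.015,0,0],[0,0,0]],[0.07,[0.01,0,0],[0,0,0]],[0.045,[0,0,0],[0,0,0]],[0.045,[0,0,0],[0,0,0]],[0.045,[0,0,0],[0,0,0]],[0.045,[0,0,0],[0,0,0]]]' 50
python3 -m handwheel '[[0.045,[0,0,0],[0,0,0]],[0.045,[-0.01,0,0],[0,0,0]],[0.045,[-0.04,0,0],[0,0,0]],[0.045,[-0.03,0,0],[0,0,0]],[0.045,[0,0,0],[0,0,0]]]'
python3 - <<'E'
from h import *
im=ctrl.get_image('wrist'); cv2.imwrite('pics/d_w.png',im[:,:,::-1])
im=ctrl.get_image('side'); cv2.imwrite('pics/d_s.png',im[:,:,::-1])
E
```

```text
t: 3.67
tool_pos: [0.495, -0.2946, 0.0189]
tool_rot: [2.02, 0.376, -2.014]
contact_force: [0.3, 1.1, -0.1]
opening: 0.0448
t: 4.08
tool_pos: [0.4978, -0.2965, 0.1056]
tool_rot: [2.023, 0.368, -2.004]
contact_force: [1.4, -0.9, 1.1]
opening: 0.0451
```

View pics/d_w.png

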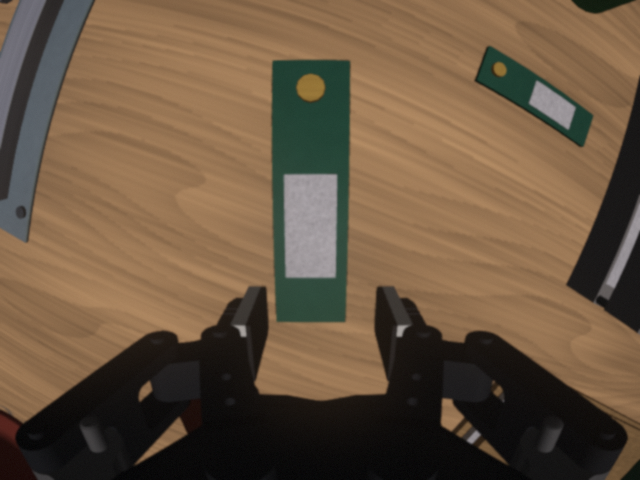

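View pics/d_s.png

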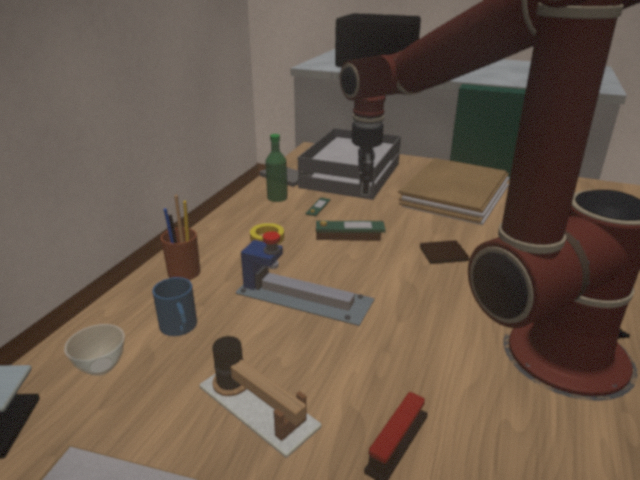

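The fingers closed on nothing: the opening reads 45 mm and the board is still on the rail. In the side view the gripper (367,190) stands well away from the board. I'll check the calibration against the reported pose.

```bash
python3 - <<'E'
from h import *
np.set_printoptions(precision=4,suppress=True)
o=ctrl.get_obs(); print(o['tool_pos'],o['q'])
Rm=R.from_rotvec(o['tool_rot']).as_matrix();print(Rm)
for c in('scene','side'): print(c,proj(c,[o['tool_pos'],o['tool_pos']+[0,0,.1],[0,0,0],[0.526,-.282,.04]]))
print('gripper tip line side', ray('side',367,190))
c,d=ray('side',367,190)
for z in(.02,.05,.1,.15,.2,.25): print(z,c+d*(z-c[2])/d[2])
im=ctrl.get_image('scene'); cv2.imwrite('pics/d_sc.png',im[:,:,::-1])
E
```

```text
[ 0.495  -0.2944  0.0998] [-0.6657  0.0166  1.8243  0.      1.2948  0.5331]
[[ 0.0046  0.3635 -0.9316]
 [-0.0036 -0.9316 -0.3635]
 [-1.      0.0051 -0.003 ]]
scene [[245.807  182.4921]
 [241.1988 149.3767]
 [457.9155 186.4016]
 [241.2055 208.2352]]
side [[363.4814 203.0794]
 [365.2271 166.2066]
 [567.1179 353.3146]
 [349.7419 223.8883]]
gripper tip line side (array([0.1657, 0.8666, 0.6588]), array([ 0.2471, -0.8914, -0.4004]))
0.02 [ 0.5598 -0.5555  0.02  ]
0.05 [ 0.5413 -0.4887  0.05  ]
0.1 [ 0.5105 -0.3774  0.1   ]
0.15 [ 0.4796 -0.2661  0.15  ]
0.2 [ 0.4488 -0.1548  0.2   ]
0.25 [ 0.4179 -0.0435  0.25  ]
```

View pics/d_sc.png

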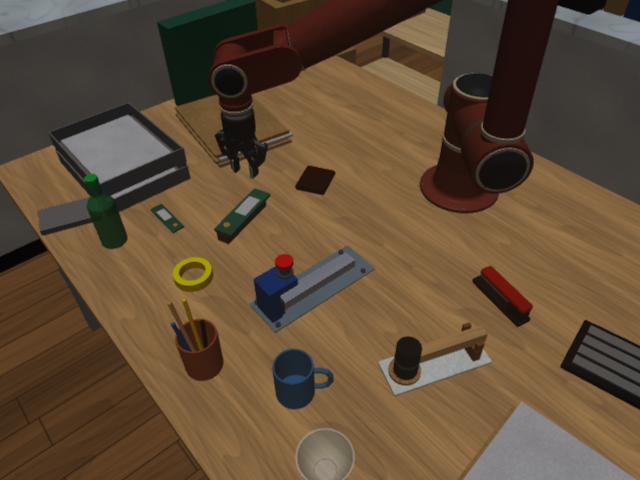

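```bash
python3 - <<'E'
from h import *
o=ctrl.get_obs(); p=o['tool_pos']; Rm=R.from_rotvec(o['tool_rot']).as_matrix()
out=[]
for c,f,(x0,y0) in(('scene','d_sc',(190,100)),('side','d_s',(310,110)),('wrist','d_w',(240,200))):
    im=cv2.imread(f'pics/{f}.png'); im=cv2.resize(im[y0:y0+130,x0:x0+130],None,fx=4,fy=4,interpolation=3)
    for k,x in enumerate((0,-.01,-.02,-.03,-.04)):
      for s in (-1,1):
        u,v=proj(c,p+Rm@np.array([x,s*.0225,0]),o)[0]; cv2.circle(im,(int((u-x0)*4),int((v-y0)*4)),3,(0,255-50*k,255),-1)
    out.append(im[:, :])
cv2.imwrite('pics/e.png',cv2.resize(np.hstack(out),(800,267)))
cv2.imwrite('pics/e1.png',np.hstack(out[:2])[:,:1040][:, :].copy()[::1, ::1] if 0 else cv2.resize(np.hstack(out[:2]),(800,400)))
cv2.imwrite('pics/e2.png',out[2])
E
```

```text
(no output)
```

View pics/e1.png

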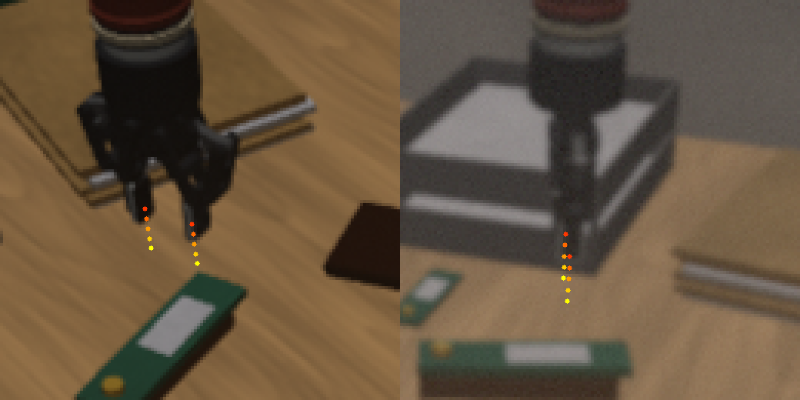

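View pics/e2.png

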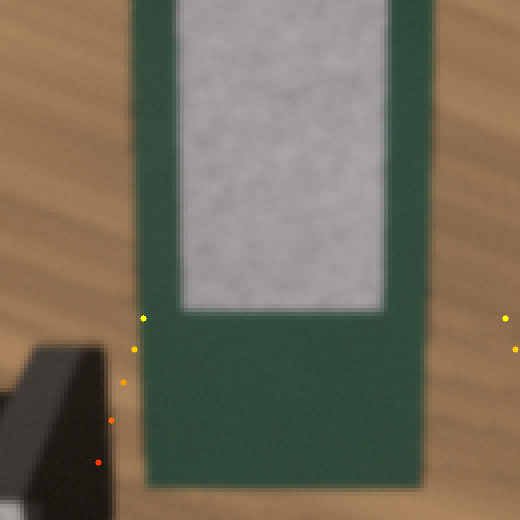

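The fingertips sit about 18 mm behind the TCP at this opening, so the pads only brushed the board's top edge. I need to go about 13 mm lower. First I'll measure the board again.

```bash
python3 - <<'E'
from h import *
np.set_printoptions(precision=4,suppress=True)
o=ctrl.get_obs()
im=ctrl.get_image('wrist')
hsv=cv2.cvtColor(im,cv2.COLOR_RGB2HSV)
m=((hsv[...,0]>60)&(hsv[...,0]<100)&(hsv[...,1]>90)).astype(np.uint8); m[:,450:]=0;m[:, :200]=0
ys,xs=np.nonzero(m); print(xs.min(),xs.max(),ys.min(),ys.max())
P=np.array([atz('wrist',u,v,.04,o) for u,v in((272.5,60),(350,60),(345.5,322),(276.5,322))]); r=atz('wrist',311,88,.048,o)
c=P.mean(0);yaw=lambda d:np.degrees(np.arctan2(d[1],d[0]))
print(o['tool_pos'],P,c,yaw(P[0]-P[3]),yaw(P[1]-P[2]),np.linalg.norm(P[0]-P[3]),np.linalg.norm(P[0]-P[1]),np.linalg.norm(r-c),r)
Rm=R.from_rotvec(o['tool_rot']).as_matrix(); print('tool yaw',yaw(-Rm[:,2]))
ax=(P[0]+P[1]-P[2]-P[3]);ax/=np.linalg.norm(ax); g=c-.035*ax; g[2]=.006; print('grasp',g,'tool delta',Rm.T@(g-o['tool_pos']))
print(o['t'])
E
```

```text
225 357 53 479
[ 0.4938 -0.2935  0.0975] [[ 0.594  -0.2226  0.04  ]
 [ 0.6108 -0.2668  0.04  ]
 [ 0.45   -0.3288  0.04  ]
 [ 0.4325 -0.2843  0.04  ]] [ 0.5218 -0.2756  0.04  ] 20.912692727220684 21.087743128393203 0.17290248609705136 0.04733121612524097 0.06727904224848057 [ 0.5843 -0.2519  0.048 ]
tool yaw 21.314737978002988
grasp [ 0.4891 -0.2882  0.006 ] tool delta [ 0.0915 -0.0068  0.0025]
4.2333
```

```bash
python3 - <<'E'
from h import *
o=ctrl.get_obs(); im=ctrl.get_image('wrist'); cv2.imwrite('pics/f_w.png',im[:,:,::-1]); print(o['tool_pos'],ctrl.get_obs()['tool_pos'])
E
```

```text
[ 0.49308028 -0.29290153  0.09605229] [ 0.49265356 -0.29257466  0.09517274]
```

View pics/f_w.png

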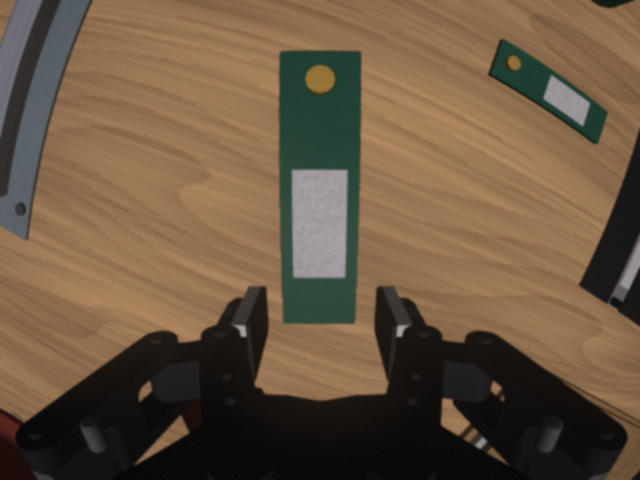

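```bash
python3 - <<'E'
from h import *
np.set_printoptions(precision=4,suppress=True)
o=ctrl.get_obs(); o=dict(o); o['tool_pos']=np.array([0.49308028,-0.29290153,0.09605229])
P=np.array([atz('wrist',u,v,.04,o) for u,v in((280,51),(361,51),(355.5,323),(283.5,323))]); r=atz('wrist',320,79,.048,o)
c=P.mean(0);yaw=lambda d:np.degrees(np.arctan2(d[1],d[0]))
print(c,yaw(P[0]-P[3]),yaw(P[1]-P[2]),np.linalg.norm(P[0]-P[3]),np.linalg.norm(P[0]-P[1]),np.linalg.norm(r-c),r)
o=ctrl.get_obs();Rm=R.from_rotvec(o['tool_rot']).as_matrix(); print(o['tool_pos'],'tool yaw',yaw(-Rm[:,2]))
ax=(P[0]+P[1]-P[2]-P[3]);ax/=np.linalg.norm(ax); g=c-.035*ax; g[2]=.006; print('grasp',g,'tool delta',Rm.T@(g-o['tool_pos']))
E
```

```text
[ 0.5255 -0.2793  0.04  ] 21.00328512155057 21.170008080536217 0.17823955214567067 0.04916797676951097 0.06976728399625706 [ 0.5901 -0.2542  0.048 ]
[ 0.4927 -0.2926  0.0952] tool yaw 21.31217748601148
grasp [ 0.4929 -0.2919  0.006 ] tool delta [ 0.0892 -0.0004 -0.0005]
```

```bash
python3 -m handwheel '[[0.075,[0.03,0,0],[0,0,0]],[0.075,[0.03,0,0],[0,0,0]],[0.075,[0.02,0,0],[0,0,0]],[0.075,[0.009,0,0],[0,0,0]],[0.075,[0,0,0],[0,0,0]],[0.075,[0,0,0],[0,0,0]],[0.04,[0,0,0],[0,0,0]],[0.04,[0,0,0],[0,0,0]],[0.04,[0,0,0],[0,0,0]],[0.04,[0,0,0],[0,0,0]]]' 50
```

```text
t: 5.17
tool_pos: [0.4941, -0.2938, 0.0085]
tool_rot: [2.019, 0.378, -2.016]
contact_force: [0.9, -0.5, 0.1]
opening: 0.0397
```

```bash
python3 - <<'E'
from h import *
o=ctrl.get_obs(); print(o['tool_pos'],o['opening'],o['contact_force'])
w=ctrl.get_image('wrist'); s=ctrl.get_image('scene');d=ctrl.get_image('side')
a=cv2.resize(s[110:260,160:310],(400,400),interpolation=3);b=cv2.resize(d[120:270,290:440],(400,400),interpolation=3)
cv2.imwrite('pics/g.png',np.hstack([a,b])[:,:,::-1]);cv2.imwrite('pics/g_w.png',w[:,:,::-1])
E
```

```text
[ 0.49412194 -0.29378951  0.00849929] 0.03971486366515601 [ 0.89012716 -0.47052534  0.11727468]
```

View pics/g.png

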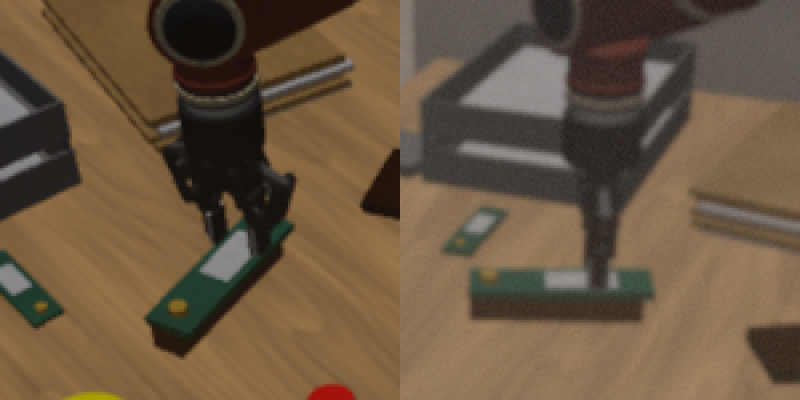

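View pics/g_w.png

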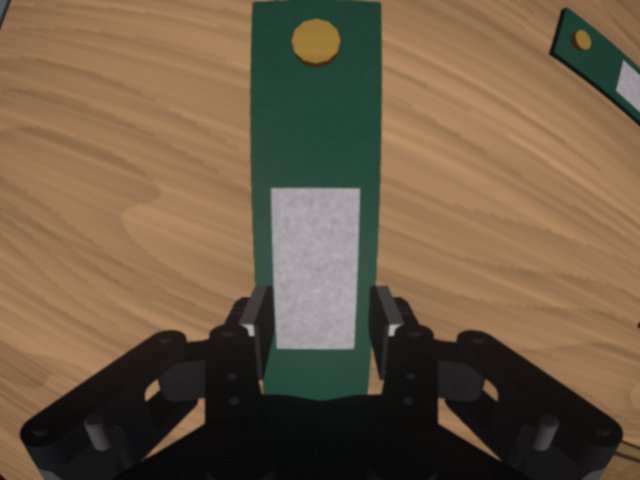

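```bash
python3 - <<'E'
from h import *
np.set_printoptions(precision=4,suppress=True)
o=ctrl.get_obs(); p=o['tool_pos']; Rm=R.from_rotvec(o['tool_rot']).as_matrix()
im=cv2.imread('pics/g.png')
for c,(x0,y0),off in(('scene',(160,110),0),('side',(290,120),400)):
    for k,x in enumerate((0,-.01,-.02,-.03,-.04)):
      for s in (-1,1):
        u,v=proj(c,p+Rm@np.array([x,s*.02,0]),o)[0]; cv2.circle(im,(int((u-x0)*400/150)+off,int((v-y0)*400/150)),2,(0,255-50*k,255),-1)
    # board corners by estimate
    cb=np.array([.5255,-.2793,0]);a=np.radians(21.1);ex=np.array([np.cos(a),np.sin(a),0]);ey=np.array([-ex[1],ex[0],0])
    for z in(.03,.04):
      for i,j in((1,1),(1,-1),(-1,1),(-1,-1)):
        u,v=proj(c,cb+ex*.09*i+ey*.025*j+[0,0,z])[0]; cv2.circle(im,(int((u-x0)*400/150)+off,int((v-y0)*400/150)),3,(255,255,0),1)
cv2.imwrite('pics/g2.png',im)
E
```

```text
(no output)
```

View pics/g2.png

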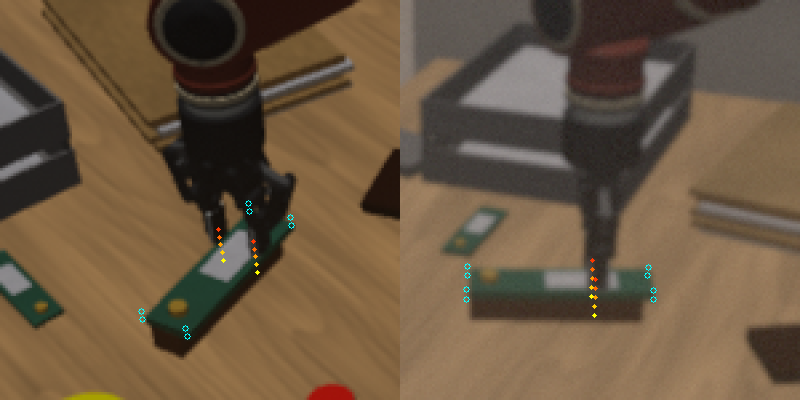

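The wrist picture shows the fingers still above the board: its edges run past the fingers on both sides. So the tips are more than 30 mm above the reported TCP. I'll reopen and go down in small steps, watching the force.

```bash
python3 -m handwheel '[[0.075,[0,0,0],[0,0,0]],[0.075,[0,0,0],[0,0,0]],[0.075,[0,0,0],[0,0,0]],[0.075,[0.01,0,0],[0,0,0]],[0.075,[0.005,0,0],[0,0,0]],[0.075,[0,0,0],[0,0,0]]]'
python3 -m handwheel '[[0.075,[0.005,0,0],[0,0,0]],[0.075,[0,0,0],[0,0,0]],[0.075,[0,0,0],[0,0,0]]]'
python3 - <<'E'
from h import *
o=ctrl.get_obs(); print(o['tool_pos'],o['opening'],o['contact_force'])
w=ctrl.get_image('wrist'); s=ctrl.get_image('scene');d=ctrl.get_image('side')
a=cv2.resize(s[110:260,160:310],(400,400),interpolation=3);b=cv2.resize(d[120:270,290:440],(400,400),interpolation=3)
cv2.imwrite('pics/i.png',np.hstack([a,b])[:,:,::-1]);cv2.imwrite('pics/i_w.png',w[:,:,::-1])
E
```

```text
t: 5.82
tool_pos: [0.4919, -0.292, -0.0102]
tool_rot: [2.017, 0.383, -2.022]
contact_force: [-0.5, 0.7, -1.1]
opening: 0.0746
t: 6.07
tool_pos: [0.4931, -0.293, -0.0133]
tool_rot: [2.018, 0.38, -2.019]
contact_force: [-0.1, -0.1, 0.2]
opening: 0.0751
[ 0.49311386 -0.29298877 -0.01331433] 0.07513641861822482 [-0.08341764 -0.0992449   0.22677681]
```

View pics/i.png

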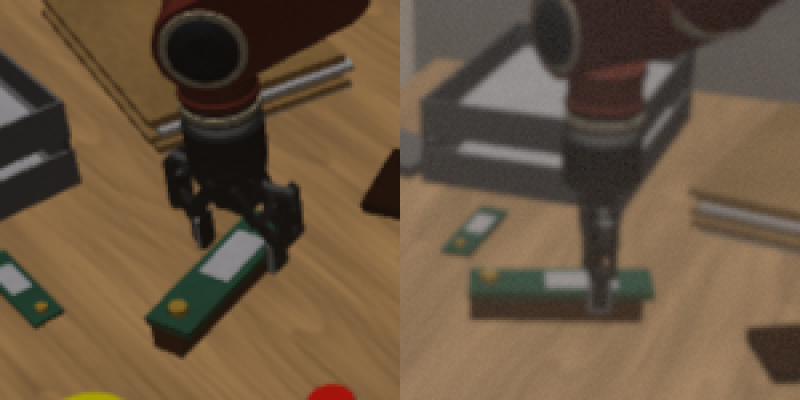

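View pics/i_w.png

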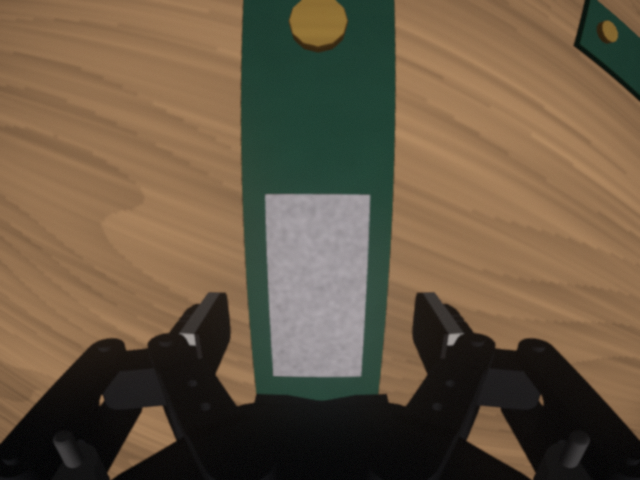

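With the reported TCP at -13 mm there is no contact, and the tips are about 9 mm below the board's top, so I count on about 35 mm of tip offset. I go 6 mm lower and grip.

```bash
python3 -m handwheel '[[0.075,[0.006,0,0],[0,0,0]],[0.075,[0,0,0],[0,0,0]],[0.04,[0,0,0],[0,0,0]],[0.04,[0,0,0],[0,0,0]],[0.04,[0,0,0],[0,0,0]],[0.04,[0,0,0],[0,0,0]]]' 50
python3 -m handwheel '[[0.04,[-0.01,0,0],[0,0,0]],[0.04,[-0.03,0,0],[0,0,0]],[0.04,[-0.03,0,0],[0,0,0]],[0.04,[0,0,0],[0,0,0]]]'
python3 - <<'E'
from h import *
o=ctrl.get_obs(); print(o['tool_pos'],o['opening'],o['contact_force'])
w=ctrl.get_image('wrist'); cv2.imwrite('pics/j_w.png',w[:,:,::-1])
E
```

```text
t: 6.72
tool_pos: [0.4935, -0.2933, -0.0186]
tool_rot: [2.018, 0.379, -2.018]
contact_force: [0.3, 1.0, 0.9]
opening: 0.0492
t: 7.05
tool_pos: [0.4972, -0.2961, 0.0586]
tool_rot: [2.022, 0.37, -2.007]
contact_force: [0.8, -0.8, 0.5]
opening: 0.0494
[ 0.4972346  -0.29610348  0.05863638] 0.049386072495365196 [ 0.80113779 -0.81560602  0.46336104]
```

View pics/j_w.png

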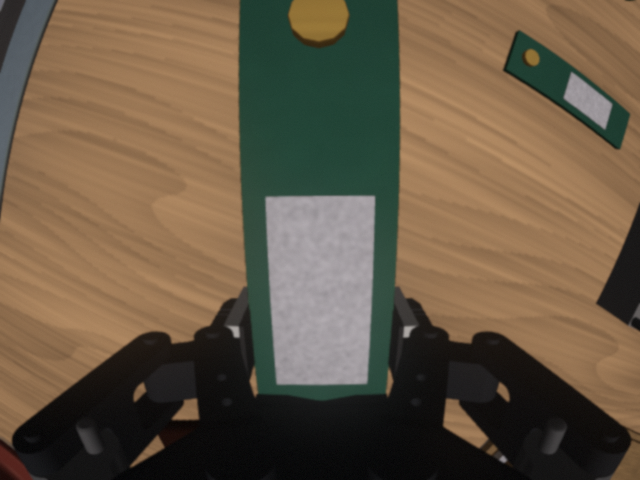

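The board is held (opening 49 mm). I lift it, turn to the setter's heading, and stop to its right for a wrist view of the setter beside the held board.

```bash
python3 -m handwheel '[[0.04,[-0.03,0,0],[0,0,0]],[0.04,[-0.03,0,0],[5.75,0,0]],[0.04,[-0.03,0,0],[5.75,0,0]],[0.04,[-0.02,-0.02,0],[5.75,0,0]],[0.04,[0,-0.03,0.01],[5.75,0,0]],[0.04,[0,-0.04,0.01],[0,0,0]],[0.04,[0,-0.04,0.01],[0,0,0]],[0.04,[0,-0.03,0.005],[0,0,0]],[0.04,[0,0,0],[0,0,0]],[0.04,[0,0,0],[0,0,0]]]'
python3 -m handwheel '[[0.04,[0,0,0],[0,0,0]]]'
cat > t.py <<'E'
from h import *
import sys
np.set_printoptions(precision=4,suppress=True)
o=ctrl.get_obs(); w=ctrl.get_image('wrist'); cv2.imwrite('pics/%s.png'%sys.argv[1],w[:,:,::-1])
Rm=R.from_rotvec(o['tool_rot']).as_matrix(); print(o['t'],repr(o['tool_pos']),'heading',np.degrees(np.arctan2(-Rm[1,2],-Rm[0,2])),o['opening'],o['contact_force']); print(repr(o['tool_rot']))
for n,z in (('pin_cap',.138),('bed_mark',.03),('setter',0.)):
  for d in ctrl.tip_of(n,'wrist')[:2]: print(n,d['score'],d['centre'],atz('wrist',d['centre'][1],d['centre'][0],z,o))
E
python3 t.py k_w
```

```text
t: 7.93
tool_pos: [0.4553, -0.1321, 0.1601]
tool_rot: [-2.206, 0.029, 2.209]
contact_force: [-0.5, 0.1, -0.8]
opening: 0.049
t: 8.02
tool_pos: [0.4558, -0.1336, 0.1605]
tool_rot: [-2.206, 0.032, 2.208]
contact_force: [0.4, -0.2, -1.9]
opening: 0.0492
8.0167 array([ 0.4558, -0.1336,  0.1605]) heading -1.6714739096196805 0.04917065668879734 [ 0.3855 -0.2344 -1.9309]
array([-2.2056,  0.0322,  2.2079])
pin_cap 0.96 [26.3, 77.4] [0.6095 0.0105 0.138 ]
bed_mark 0.64 [57.2, 155.4] [0.6078 0.0042 0.03  ]
setter 0.69 [65.1, 165.6] [0.6065 0.0072 0.    ]
setter 0.63 [369.2, 17.7] [0.25   0.3185 0.    ]
```

View pics/k_w.png

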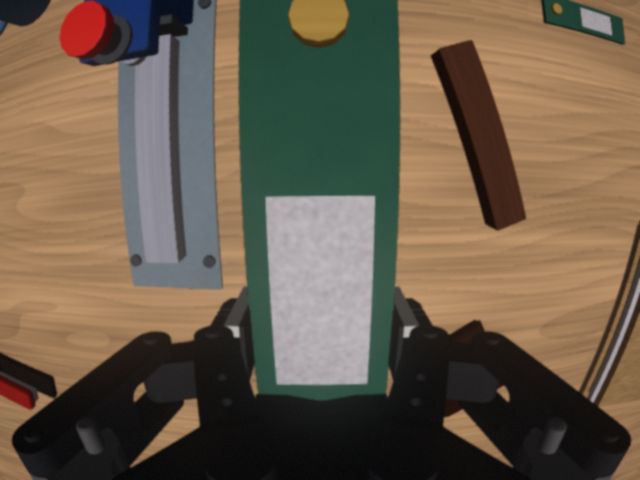

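The wrist view shows the setter at left: red cap (87,28), bed end edge (145–179, 262), base corners (136,286) and (222,289). The held board is straight, with the rivet at (319,15).

```bash
python3 - <<'E'
from h import *
np.set_printoptions(precision=4,suppress=True)
o=dict(tool_pos=np.array([ 0.4558,-0.1336,0.1605]),tool_rot=np.array([-2.2056,0.0322,2.2079]))
A=lambda u,v,z:atz('wrist',u,v,z,o)
yaw=lambda d:np.degrees(np.arctan2(d[1],d[0]))
print('cap',A(87,28,.138))
b=[A(146,263,.03),A(178,262,.03)];print('bedend',b,np.mean(b,0))
n=[A(135,60,.03),A(172,60,.03)];print('bed near',n,np.mean(n,0),yaw(np.mean(n,0)-np.mean(b,0)))
c=[A(136,286,.006),A(222,289,.006),A(215,10,.006)];print('base',c,yaw(c[2]-c[1]),yaw(c[0]-c[1]),np.linalg.norm(c[0]-c[1]))
Rm=R.from_rotvec(o['tool_rot']).as_matrix()
# rivet in tool frame
cc,d=ray('wrist',319,15,o); cc=Rm.T@(cc-o['tool_pos']);d=Rm.T@d
for x in(-.0666,): print('rivet tool',cc+d*(x-cc[0])/d[0])
for u,v in((244,150),(399,150),(254,350),(391,350),(256,394),(388,394)):
    cc,d=ray('wrist',u,v,o); cc=Rm.T@(cc-o['tool_pos']);d=Rm.T@d; print(cc+d*(-.0586-cc[0])/d[0])
E
```

```text
cap [0.6062 0.0027 0.138 ]
bedend [array([0.4239, 0.0299, 0.03  ]), array([ 0.4244, -0.0035,  0.03  ])] [0.4241 0.0132 0.03  ]
bed near [array([0.6088, 0.0246, 0.03  ]), array([ 0.6025, -0.0117,  0.03  ])] [0.6057 0.0064 0.03  ] -2.130700915232952
base [array([0.3911, 0.06  , 0.006 ]), array([ 0.3882, -0.0353,  0.006 ]), array([ 0.6525, -0.0436,  0.006 ])] -1.7961912894960292 88.27396229011303 0.09536209637390004
rivet tool [-0.0666 -0.0007 -0.1041]
[-0.0586 -0.0237 -0.0646]
[-0.0586  0.0237 -0.0646]
[-0.0586 -0.0241  0.0047]
[-0.0586  0.025   0.0048]
[-0.0586 -0.0251  0.0252]
[-0.0586  0.0257  0.0252]
```

```bash
python3 -m handwheel '[[0.04,[0,-0.03,0.004],[0,0,0]],[0.04,[0,-0.04,0.005],[0,0,0]],[0.04,[0,-0.04,0.005],[0,0,0]],[0.04,[0.01,-0.035,0.004],[0,0,0]],[0.04,[0.035,0,0],[0,0,0]],[0.04,[0.04,0,0],[0,0,0]],[0.04,[0.04,0,0],[0,0,0]],[0.04,[0.01,0,0],[0,0,0]],[0.04,[0,0,0],[0,0,0]],[0.04,[0,0,0],[0,0,0]]]'
python3 - <<'E'
from h import *
o=ctrl.get_obs(); print(o['tool_pos'],o['opening'],o['contact_force'])
s=ctrl.get_image('scene');d=ctrl.get_image('side')
a=cv2.resize(s[160:360,210:410],(400,400),interpolation=3);b=cv2.resize(d[150:350,220:420],(400,400),interpolation=3)
cv2.imwrite('pics/l.png',np.hstack([a,b])[:,:,::-1])
E
python3 t.py l_w
```

```text
t: 9.05
tool_pos: [0.4431, 0.0113, 0.0271]
tool_rot: [-2.206, 0.034, 2.206]
contact_force: [0.8, 0.6, -0.3]
opening: 0.0489
[0.44314346 0.01133372 0.02705373] 0.048887581567249844 [ 0.75977949  0.60431332 -0.2835704 ]
9.15 array([0.4451, 0.0111, 0.0292]) heading -1.7349096716580341 0.048939656625221935 [ 0.0303 -0.0325 -1.642 ]
array([-2.2119,  0.0341,  2.201 ])
```

View pics/l.png

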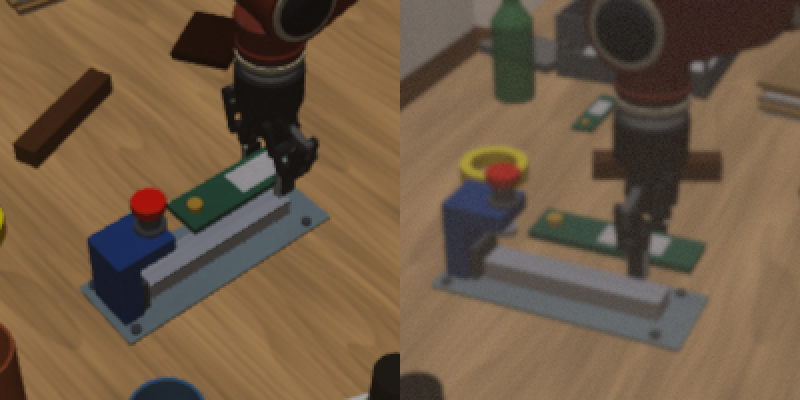

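View pics/l_w.png

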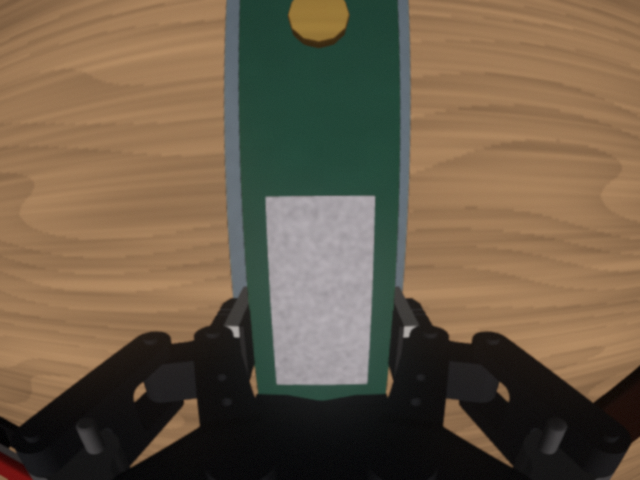

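In the wrist view the setter's base shows evenly past both board edges (13 px left, 11 px right), so the board is centred over the bed. I descend to 8 mm above the bed.

```bash
python3 -m handwheel '[[0.04,[0.025,0,0],[0,0,0]],[0.04,[0.015,0,0],[0,0,0]],[0.04,[0,0,0],[0,0,0]],[0.04,[0,0,-0.02],[0,0,0]],[0.04,[0,0,0],[0,0,0]],[0.04,[0,0,0],[0,0,0]]]'
python3 - <<'E'
from h import *
o=ctrl.get_obs(); print(o['tool_pos'],o['opening'],o['contact_force'])
s=ctrl.get_image('scene');d=ctrl.get_image('side');print(ctrl.get_obs()['tool_pos'])
a=cv2.resize(s[220:340,250:370],(400,400),interpolation=3);b=cv2.resize(d[210:330,220:340],(400,400),interpolation=3)
cv2.imwrite('pics/m.png',np.hstack([a,b])[:,:,::-1])
E
```

```text
t: 9.85
tool_pos: [0.464, 0.0111, -0.0122]
tool_rot: [-2.209, 0.033, 2.204]
contact_force: [0.2, -0.0, -2.3]
opening: 0.0491
[ 0.46398749  0.01105836 -0.01217521] 0.049060940027893234 [ 0.20258728 -0.03983329 -2.25072566]
[ 0.46272324  0.01124969 -0.01286371]
```

View pics/m.png

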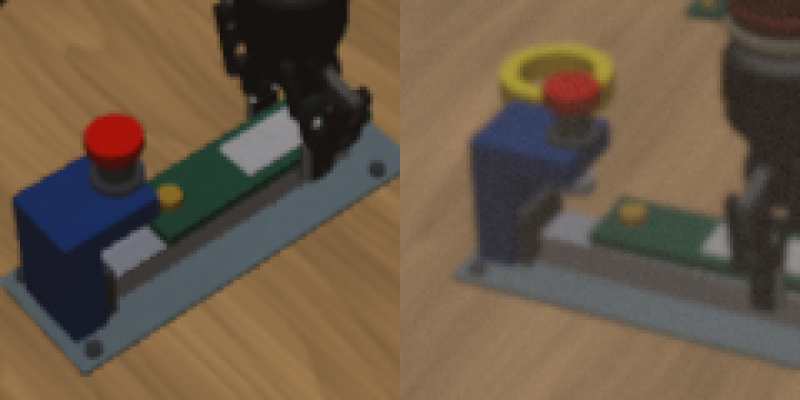

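The board is low over the bed, with its front edge just short of the pin. I slide it the remaining 42 mm.

```bash
python3 -m handwheel '[[0.04,[0,0,-0.015],[0,0,0]],[0.04,[0,0,-0.015],[0,0,0]],[0.04,[0,0,-0.012],[0,0,0]],[0.04,[0,0,0],[0,0,0]],[0.04,[0,0,0],[0,0,0]],[0.04,[0,0,0],[0,0,0]]]'
python3 - <<'E'
from h import *
o=ctrl.get_obs(); print(o['tool_pos'],o['opening'],o['contact_force'])
s=ctrl.get_image('scene');d=ctrl.get_image('side');print(ctrl.get_obs()['tool_pos'])
a=cv2.resize(s[220:340,250:370],(400,400),interpolation=3);b=cv2.resize(d[210:330,220:340],(400,400),interpolation=3)
cv2.imwrite('pics/n.png',np.hstack([a,b])[:,:,::-1])
E
```

```text
t: 10.45
tool_pos: [0.5033, 0.0102, -0.0139]
tool_rot: [-2.205, 0.032, 2.208]
contact_force: [-0.6, -0.0, -1.1]
opening: 0.0489
[ 0.50331106  0.01021669 -0.01393796] 0.048935032980307804 [-0.57585121 -0.04789416 -1.13750227]
[ 0.50331341  0.01016242 -0.01400237]
```

View pics/n.png

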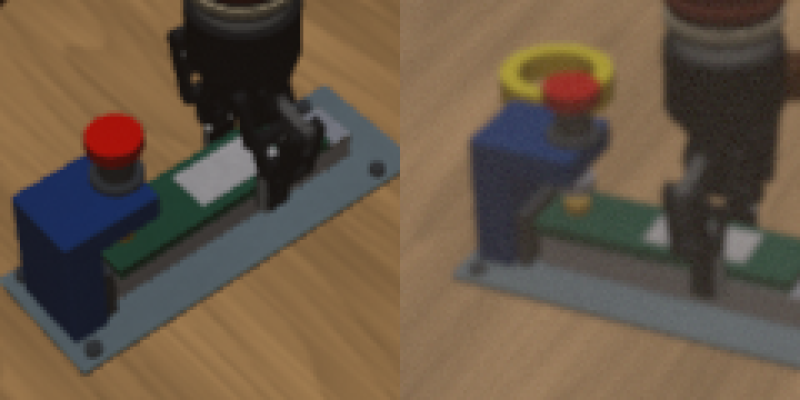

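```bash
python3 - <<'E'
from h import *
im=cv2.imread('pics/n.png'); 
d=ctrl.get_image('side')[:,:,::-1].copy(); c=cv2.resize(d[230:310,240:340],None,fx=8,fy=8,interpolation=3)[:600,:800]
cv2.imwrite('pics/n2.png',c)
for X in((.609,.0072,.052),(.609,.0072,.061),(.609,.0072,.138),(.609,.0072,.03)): u,v=proj('side',X)[0]; print(X,(u-240)*8,(v-230)*8)
E
```

```text
(0.609, 0.0072, 0.052) 259.8079652940014 311.2219733931297
(0.609, 0.0072, 0.061) 258.43194744915127 283.2956207471475
(0.609, 0.0072, 0.138) 246.21299750166463 35.3114056628624
(0.609, 0.0072, 0.03) 263.12768389123084 378.5958323722425
```

View pics/n2.png

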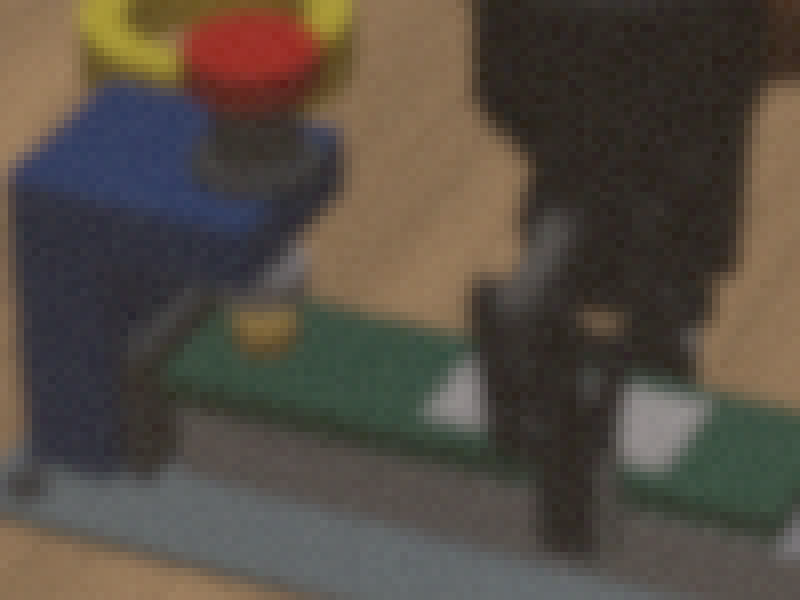

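The rivet (266,325 in the zoom) sits on the pin's axis: predicted column 260, plus the 6 px offset seen at the cap. I lower the board and release it.

```bash
python3 -m handwheel '[[0.04,[0.003,0,-0.001],[0,0,0]],[0.04,[0.003,0,0],[0,0,0]],[0.04,[0,0,0],[0,0,0]],[0.04,[0,0,0],[0,0,0]]]'
python3 -m handwheel '[[0.06,[0,0,0],[0,0,0]],[0.075,[0,0,0],[0,0,0]],[0.075,[0,0,0],[0,0,0]],[0.075,[-0.01,0,0],[0,0,0]],[0.075,[-0.03,0,0],[0,0,0]],[0.075,[-0.04,0,0],[0,0,0]],[0.075,[-0.04,0,0],[0,0,0]],[0.075,[-0.04,0,0],[0,0,0]],[0.075,[0,0,0.02],[0,0,0]],[0.075,[0,0,0],[0,0,0]]]'
python3 - <<'E'
from h import *
o=ctrl.get_obs(); print(o['tool_pos'],o['opening'],o['contact_force'])
s=ctrl.get_image('scene');d=ctrl.get_image('side');print(ctrl.get_obs()['tool_pos'])
a=cv2.resize(s[220:340,250:370],(400,400),interpolation=3);b=cv2.resize(d[210:330,220:340],(400,400),interpolation=3)
cv2.imwrite('pics/o.png',np.hstack([a,b])[:,:,::-1])
E
python3 t.py o_w
```

```text
t: 10.93
tool_pos: [0.5056, 0.01, -0.0187]
tool_rot: [-2.206, 0.032, 2.207]
contact_force: [-4.3, 0.3, 8.5]
opening: 0.0491
t: 11.77
tool_pos: [0.4863, 0.0105, 0.1446]
tool_rot: [-2.214, 0.033, 2.2]
contact_force: [-1.6, -0.4, -1.0]
opening: 0.0751
[0.4862794  0.0105153  0.14456468] 0.0750933325833483 [-1.57818262 -0.41162042 -1.01702359]
[0.48538684 0.01063662 0.14063699]
11.8667 array([0.4854, 0.0106, 0.1406]) heading -1.6947833113390576 0.07501895317518228 [-0.0217 -1.0621 -1.2928]
array([-2.2079,  0.0327,  2.2052])
pin_cap 0.72 [24.7, 317.7] [0.6092 0.0086 0.138 ]
bed_mark 0.82 [70.1, 323.3] [0.6078 0.0054 0.03  ]
setter 0.87 [77.1, 317.9] [0.6078 0.0096 0.    ]
```

View pics/o.png

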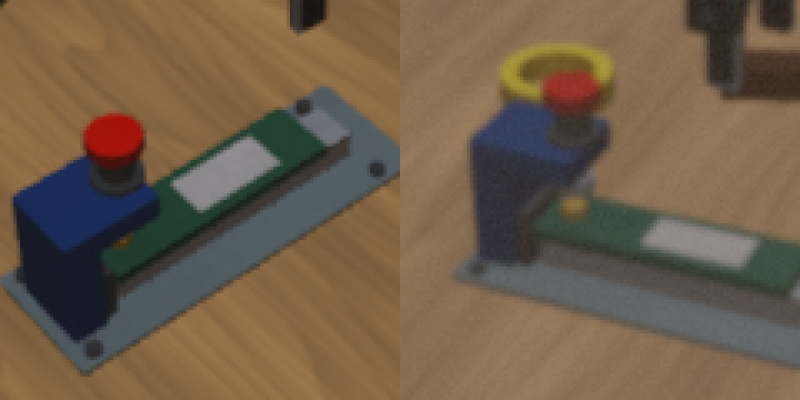

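View pics/o_w.png

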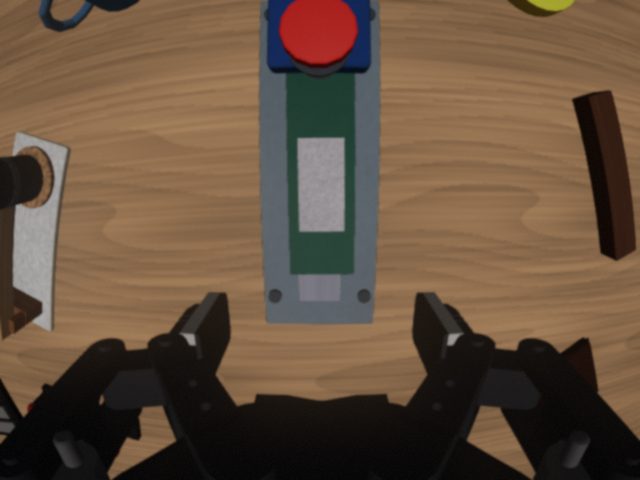

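The board is on the bed with the rivet under the pin. In the wrist view the board sits centred between the base's edges, and the cap is at (318,30). Next I measure the seating and move over the mallet.

```bash
python3 - <<'E'
from h import *
np.set_printoptions(precision=4,suppress=True)
o=ctrl.get_obs();A=lambda u,v,z:atz('wrist',u,v,z,o)
e=A(322.5,273,.04);f=A(320.5,75,.04);b=A(320,301,.03);print(o['tool_pos'],'board rear',e,'front vis',f,'bed end',b,'gap along (expect 25)',e-b)
print('cap',A(318,30,.138))
E
python3 -m handwheel '[[0.075,[0,-0.035,0.0018],[0,0,0]],[0.075,[0,-0.04,0.0018],[0,0,0]],[0.075,[0,-0.04,0.0018],[0,0,0]],[0.075,[0,-0.04,0.0018],[0,0,0]],[0.075,[0,-0.04,0.0018],[0,0,0]],[0.075,[0,-0.04,0.0018],[0,0,0]],[0.075,[0,-0.04,0.0018],[6.4,0,0]],[0.075,[0,-0.035,-0.004],[6.4,0,0]],[0.075,[0,0,0],[6.4,0,0]],[0.075,[0,0,0],[0,0,0]]]' 
python3 -m handwheel '[[0.075,[0,0,0],[0,0,0]],[0.075,[0,0,0],[0,0,0]],[0.075,[0,0,0],[0,0,0]]]' 
sed -i "s/^for n,z in .*/for n,z in [('handle_end',.056),('rest_pad',.016),('mallet',.016)]:/" t.py; python3 t.py p_w
```

```text
[0.4849 0.0107 0.1388] board rear [0.4521 0.0106 0.04  ] front vis [0.6009 0.0077 0.04  ] bed end [0.4238 0.0134 0.03  ] gap along (expect 25) [ 0.0283 -0.0028  0.01  ]
cap [0.6053 0.0086 0.138 ]
t: 12.9
tool_pos: [0.4893, 0.3215, 0.1385]
tool_rot: [-2.022, 0.374, 2.026]
contact_force: [0.6, -0.7, 0.8]
opening: 0.0748
t: 13.15
tool_pos: [0.4898, 0.319, 0.1398]
tool_rot: [-2.022, 0.373, 2.023]
contact_force: [0.3, -0.0, 0.0]
opening: 0.0752
13.15 array([0.4898, 0.319 , 0.1398]) heading -20.877904849641805 0.07524120261926154 [ 0.2633 -0.038   0.0149]
array([-2.0223,  0.3732,  2.0234])
handle_end 0.79 [367.1, 313.1] [0.3894 0.3642 0.056 ]
mallet 0.69 [151.5, 311.7] [0.5479 0.3047 0.016 ]
```

View pics/p_w.png

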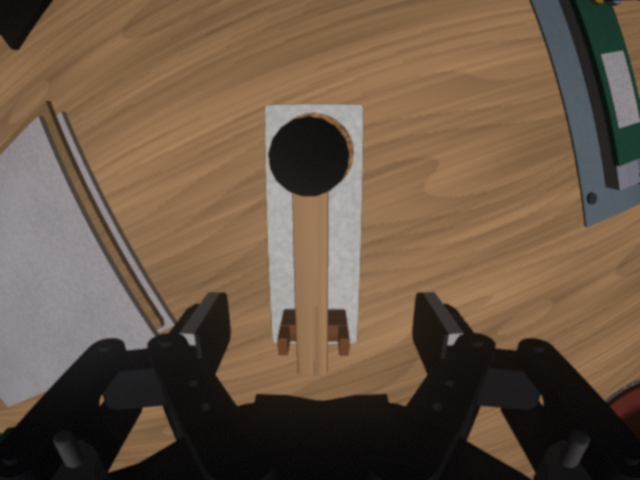

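The mallet is in its rest: head (310,155), handle running down to (313,372), fork at (313,330), all lined up with the tool. On the bed, the board's rear edge puts the rivet about 3 mm past the mark, which is inside the 7 mm tolerance. Next the mallet grasp.

```bash
python3 - <<'E'
from h import *
np.set_printoptions(precision=4,suppress=True)
o=ctrl.get_obs();A=lambda u,v,z:atz('wrist',u,v,z,o)
yaw=lambda d:np.degrees(np.arctan2(d[1],d[0]))
top=A(309.5,155,.096); a=A(310,200,.070); e=A(312.5,374,.070); s=[A(266,105,.01),A(362,105,.01),A(357,342,.01),A(274,342,.01)]
print('headtop',top,'a',a,'end',e,'yaw',yaw(a-e),yaw(top-e),'rest',s,yaw(s[0]-s[3]),yaw(s[1]-s[2]))
org=top.copy();org[2]=.016
print('len',np.linalg.norm((top-e)[:2]))
h=(top-e);h[2]=0;h/=np.linalg.norm(h)
g=e+h*(.169-.062); g[2]=.003; Rm=R.from_rotvec(o['tool_rot']).as_matrix(); print(g,'delta tool',Rm.T@(g-o['tool_pos']))
E
```

```text
headtop [0.5477 0.3045 0.096 ] a [0.5195 0.3159 0.07  ] end [0.3921 0.3639 0.07  ] yaw -20.668658098467727 -20.92015212681928 rest [array([0.5974, 0.3258, 0.01  ]), array([0.5695, 0.2538, 0.01  ]), array([0.372 , 0.3284, 0.01  ]), array([0.3996, 0.4012, 0.01  ])] -20.88192989851411 -20.676049841153493
len 0.166584136839832
[0.4921 0.3257 0.003 ] delta tool [ 0.1374 -0.0067  0.0003]
```

```bash
python3 -m handwheel '[[0.07,[0.035,-0.0065,0],[0,0,0]],[0.06,[0.04,0,0],[0,0,0]],[0.06,[0.03,0,0],[0,0,0]],[0.06,[0.02,0,0],[0,0,0]],[0.06,[0.012,0,0],[0,0,0]],[0.06,[0,0,0],[0,0,0]],[0.06,[0,0,0],[0,0,0]]]'
python3 - <<'E'
from h import *
o=ctrl.get_obs(); print(o['tool_pos'],o['opening'],o['contact_force'])
w=ctrl.get_image('wrist');d=ctrl.get_image('side')
b=cv2.resize(d[300:460,180:340],(480,480),interpolation=3)
cv2.imwrite('pics/q.png',b[:,:,::-1]); cv2.imwrite('pics/q_w.png',w[:,:,::-1])
E
```

```text
t: 13.93
tool_pos: [0.4924, 0.326, 0.0036]
tool_rot: [-2.022, 0.373, 2.022]
contact_force: [-0.2, -0.5, 0.4]
opening: 0.0604
[0.49239628 0.32596572 0.0035554 ] 0.060375029307031675 [-0.15729202 -0.51530095  0.35363299]
```

View pics/q.png

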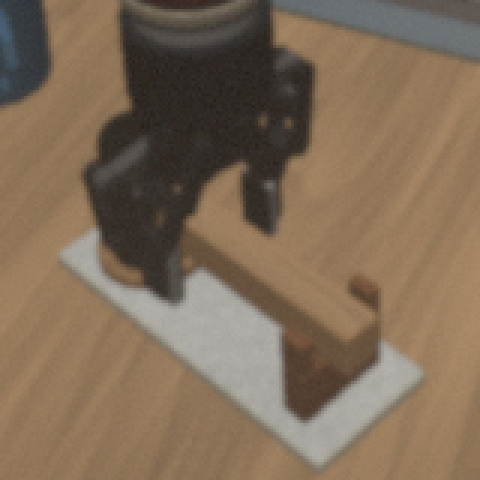

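View pics/q_w.png

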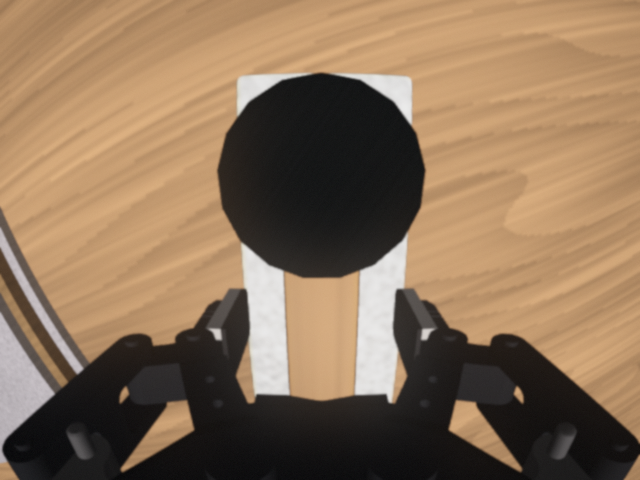

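The fingers straddle the handle symmetrically, with the tips near its underside. Grip firmly.

```bash
python3 -m handwheel '[[0.04,[0,0,0],[0,0,0]],[0.02,[0,0,0],[0,0,0]],[0.015,[0,0,0],[0,0,0]],[0.015,[0,0,0],[0,0,0]],[0.015,[0,0,0],[0,0,0]],[0.015,[0,0,0],[0,0,0]]]' 110
python3 -m handwheel '[[0.015,[-0.01,0,0],[0,0,0]],[0.015,[-0.03,0,0],[0,0,0]],[0.015,[-0.04,0,0],[0,0,0]],[0.015,[-0.04,0,0],[0,0,0]],[0.015,[-0.04,0,0],[0,0,0]],[0.015,[0,0,0],[0,0,0]],[0.015,[0,0,0],[0,0,0]],[0.015,[0,0,0],[0,0,0]]]'
python3 - <<'E'
from h import *
o=ctrl.get_obs(); print(o['tool_pos'],o['opening'],o['contact_force'])
w=ctrl.get_image('wrist');d=ctrl.get_image('side')
b=cv2.resize(d[220:460,150:390],(480,480),interpolation=3)
cv2.imwrite('pics/r.png',b[:,:,::-1]); cv2.imwrite('pics/r_w.png',w[:,:,::-1])
E
```

```text
t: 14.53
tool_pos: [0.4931, 0.3266, 0.0048]
tool_rot: [-2.024, 0.371, 2.02]
contact_force: [-1.9, -0.4, 5.3]
opening: 0.0224
t: 15.2
tool_pos: [0.491, 0.3255, 0.1616]
tool_rot: [-2.021, 0.375, 2.026]
contact_force: [-0.5, -0.6, -4.6]
opening: 0.0229
[0.49096003 0.32550143 0.16162804] 0.022862501207604434 [-0.53817872 -0.63583844 -4.61536672]
```

View pics/r.png

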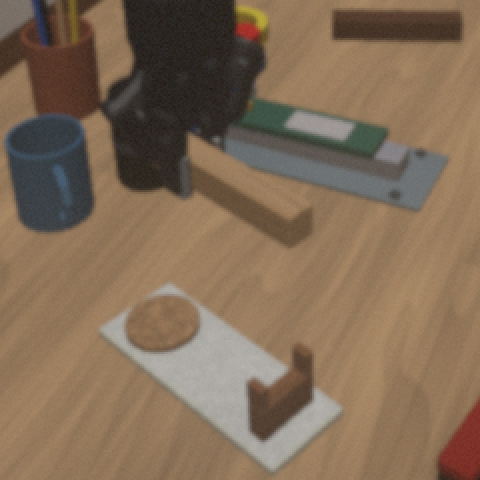

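View pics/r_w.png

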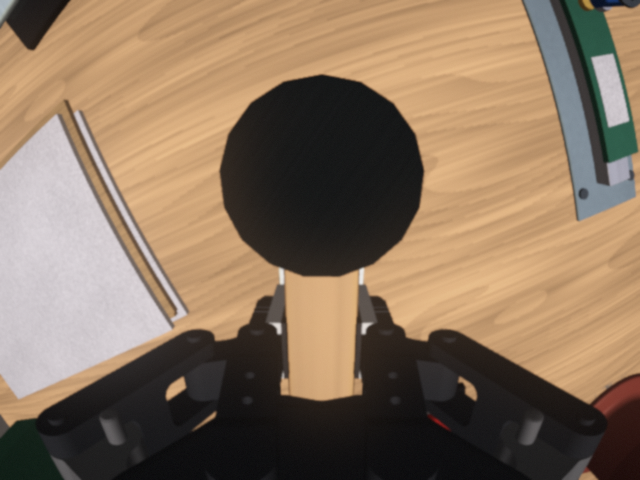

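The mallet is held level (opening 22.9 mm) and the rest is empty. Moving to hover over the cap, raised, with the heading unchanged.

```bash
python3 -m handwheel '[[0.015,[-0.02,0,0],[0,0,0]],[0.015,[0,0.032,-0.0203],[0,0,0]],[0.015,[0,0.032,-0.0203],[0,0,0]],[0.015,[0,0.032,-0.0203],[0,0,0]],[0.015,[0,0.032,-0.0203],[0,0,0]],[0.015,[0,0.032,-0.0203],[0,0,0]],[0.015,[0,0.032,-0.0203],[0,0,0]],[0.015,[0,0.032,-0.0203],[0,0,0]],[0.015,[0,0.031,-0.0203],[0,0,0]],[0.015,[0,0,0],[0,0,0]]]'
python3 -m handwheel '[[0.015,[0,0,0],[0,0,0]],[0.015,[0,0,0],[0,0,0]],[0.015,[0,0,0],[0,0,0]]]'
python3 - <<'E'
from h import *
o=ctrl.get_obs(); print(o['tool_pos'],o['opening'],o['contact_force'])
w=ctrl.get_image('wrist');d=ctrl.get_image('side');s=ctrl.get_image('scene')
a=cv2.resize(s[150:350,210:410],(400,400),interpolation=3);b=cv2.resize(d[150:350,200:400],(400,400),interpolation=3)
cv2.imwrite('pics/s.png',np.hstack([a,b])[:,:,::-1]);  cv2.imwrite('pics/s_w.png',w[:,:,::-1])
E
```

```text
t: 16.13
tool_pos: [0.5524, 0.024, 0.1803]
tool_rot: [-2.016, 0.383, 2.024]
contact_force: [0.6, -0.0, -3.5]
opening: 0.0228
t: 16.38
tool_pos: [0.552, 0.0308, 0.1816]
tool_rot: [-2.02, 0.372, 2.026]
contact_force: [-0.2, -1.1, -4.0]
opening: 0.0224
[0.55195875 0.03084803 0.18164269] 0.022441841938260532 [-0.19933418 -1.09710528 -4.03015152]
```

View pics/s.png

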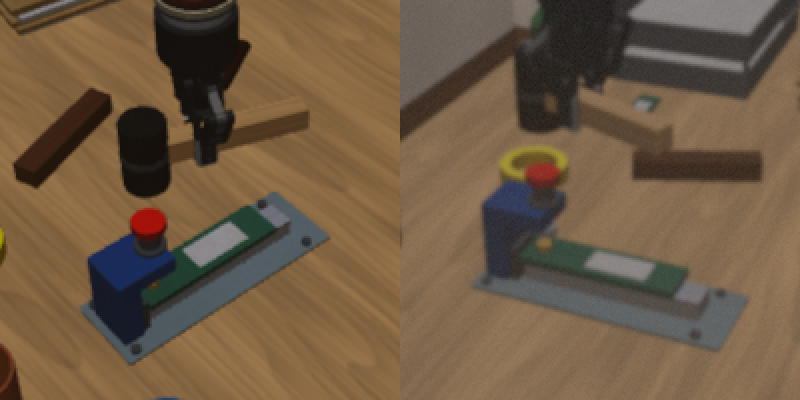

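Both views show the mallet head over the cap, with the striking face about 55 mm above it. Strike: a fast descent ending just past the stop, then an immediate lift.

```bash
python3 -m handwheel '[[0.015,[0.03,0,0],[0,0,0]],[0.015,[0.036,0,0],[0,0,0]],[0.015,[0.013,0,0],[0,0,0]],[0.015,[0,0,0],[0,0,0]]]' 120
python3 -m handwheel '[[0.015,[-0.02,0,0],[0,0,0]],[0.015,[-0.035,0,0],[0,0,0]],[0.015,[-0.035,0,0],[0,0,0]],[0.015,[0,0,0],[0,0,0]]]' 
python3 - <<'E'
from h import *
o=ctrl.get_obs(); print(o['tool_pos'],o['opening'],o['contact_force'])
w=ctrl.get_image('wrist');d=ctrl.get_image('side');s=ctrl.get_image('scene')
a=cv2.resize(s[150:350,210:410],(400,400),interpolation=3);b=cv2.resize(d[150:350,200:400],(400,400),interpolation=3)
cv2.imwrite('pics/u.png',np.hstack([a,b])[:,:,::-1]);  cv2.imwrite('pics/u_w.png',w[:,:,::-1])
cv2.imwrite('pics/u2.png',cv2.resize(d[230:305,240:340],None,fx=8,fy=8,interpolation=3)[:,:,::-1])
E
```

```text
t: 16.87
tool_pos: [0.5515, 0.031, 0.1026]
tool_rot: [-2.019, 0.371, 2.027]
contact_force: [-3.7, 0.8, 2.9]
opening: 0.0225
t: 17.2
tool_pos: [0.5575, 0.0301, 0.2039]
tool_rot: [-2.037, 0.37, 2.008]
contact_force: [1.3, 1.1, -0.7]
opening: 0.0227
[0.55746178 0.03009232 0.20386838] 0.022727832847370445 [ 1.30301002  1.11987906 -0.73969059]
```

View pics/u.png

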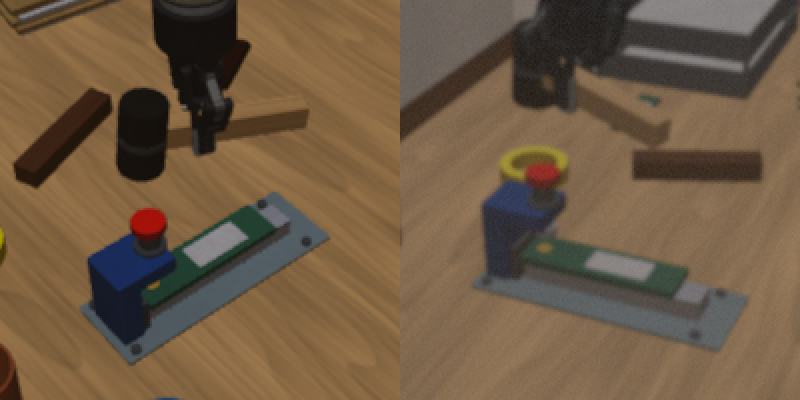

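View pics/u2.png

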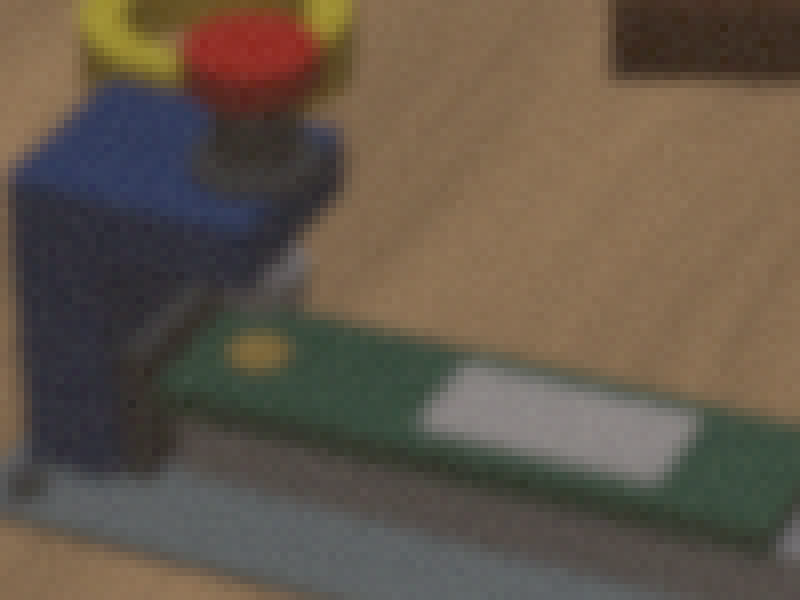

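View pics/u_w.png

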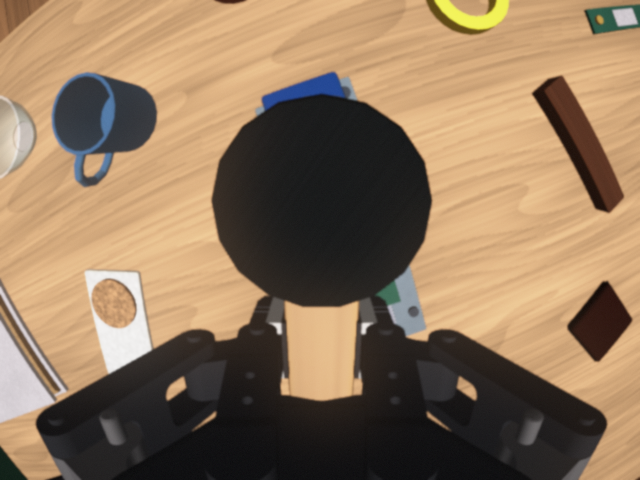

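The rivet is now almost level with the board. The mallet pitched about 6° in the grip on impact. I'll check whether the rivet is fully home by locating its top against the board's corners in averaged pictures.

```bash
python3 - <<'E'
from h import *
for c,(x0,y0,w,h) in (('side',(240,240,100,60)),('scene',(240,225,100,75))):
    s=np.mean([ctrl.get_image(c).astype(float) for _ in range(4)],0)
    np.save(f'avg_{c}.npy',s)
    cv2.imwrite(f'pics/v_{c}.png',cv2.resize(s[y0:y0+h,x0:x0+w].clip(0,255).astype(np.uint8),None,fx=8,fy=8,interpolation=cv2.INTER_CUBIC)[:,:,::-1])
o=ctrl.get_obs();print(o['t'],o['tool_pos'],o['contact_force'])
w=ctrl.get_image('wrist'); cv2.imwrite('pics/v_w.png',w[:,:,::-1])
E
```

```text
17.75 [0.55248416 0.02988803 0.19323287] [ 0.46609412  0.75774692 -3.38859535]
```

View pics/v_side.png

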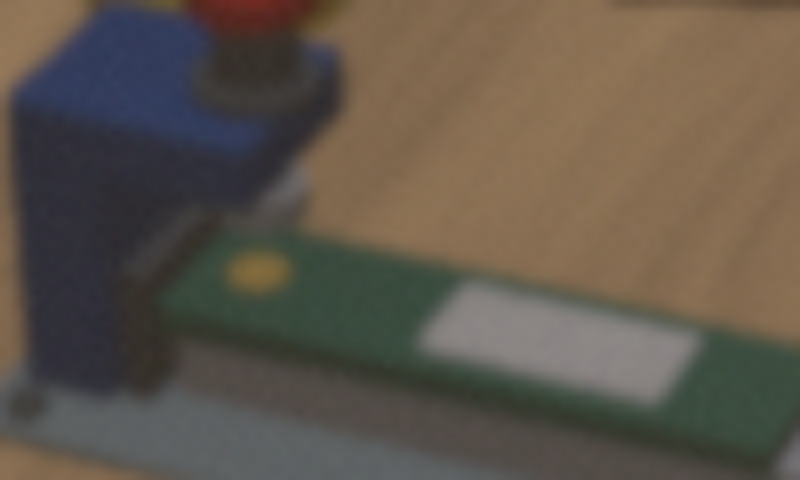

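View pics/v_scene.png

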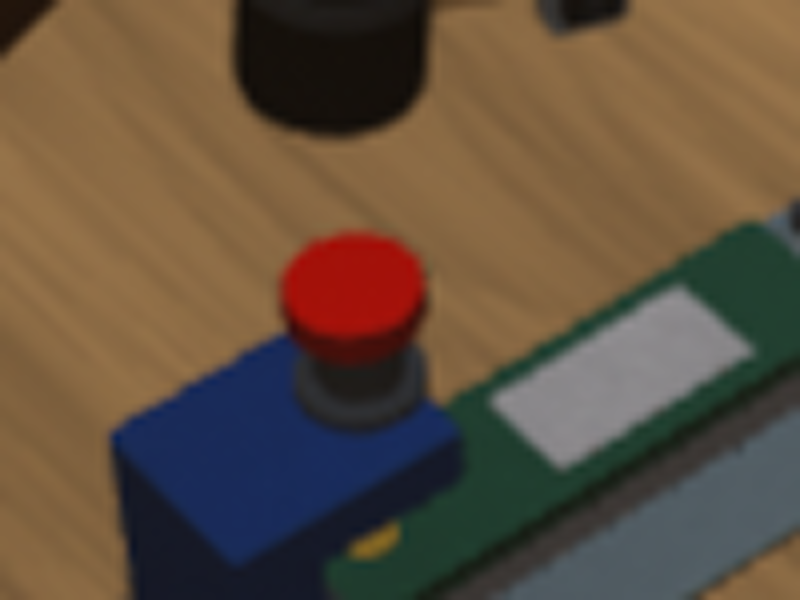

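View pics/v_w.png

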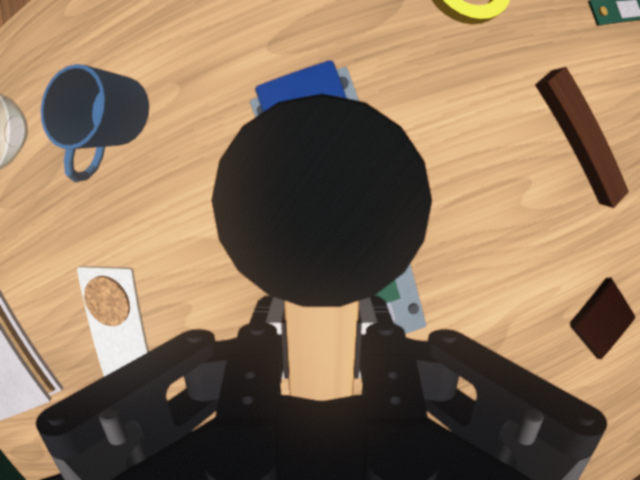

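```bash
python3 - <<'E'
from h import *
s=np.load('avg_side.npy')
c=cv2.resize(s[262:296,254:304].clip(0,255).astype(np.uint8),None,fx=16,fy=16,interpolation=cv2.INTER_CUBIC)[:,:,::-1]
c=np.clip(c.astype(float)*1.5,0,255).astype(np.uint8); cv2.imwrite('pics/w.png',c)
# projections for rivet proud 1 and 8, and board outline, pose from wrist: rear centre (.4521,.0106) heading -1.7
a=np.radians(-1.7);ex=np.array([np.cos(a),np.sin(a),0]);ey=np.array([-ex[1],ex[0],0]);r0=np.array([.4521,.0106,.04])
for n,X in dict(fn=r0+.18*ex+.025*ey,ff=r0+.18*ex-.025*ey,rn=r0+.025*ey,riv0=r0+.16*ex,riv1=r0+.16*ex+[0,0,.001],riv8=r0+.16*ex+[0,0,.008]).items():
    u,v=proj('side',X)[0]; print(n,(u-254)*16,(v-262)*16)
E
```

```text
fn 67.98822961969836 235.14998425716658
ff 239.8813536861153 56.799745153139156
rn 1296.8828991533428 534.5591904480443
riv0 283.6675037034347 174.98496117458126
riv1 283.35980848836425 168.8698486744488
riv8 281.19864848348334 125.91911069298658
```

View pics/w.png

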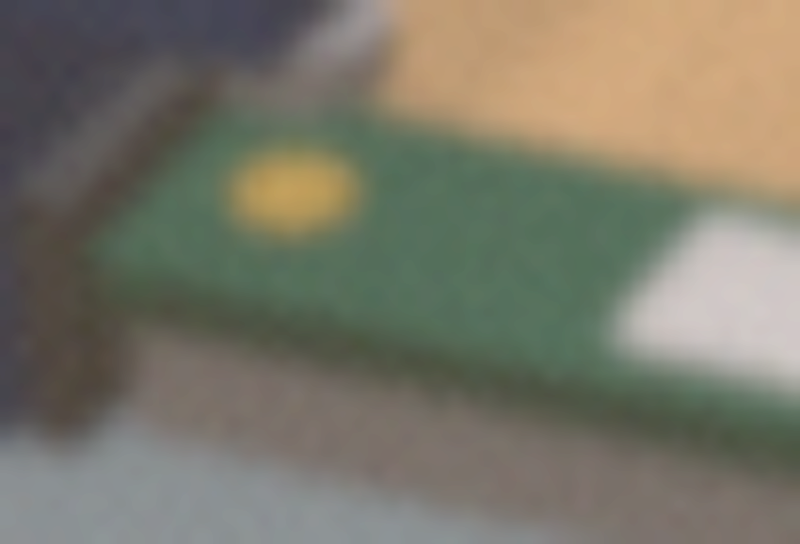

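The rivet's top lies 0–1 mm above the board plane, so it looks home, but the pictures are only good to about 1 mm. I level the mallet again (tool tilted -6°), which the return to the rest needs anyway, and give one more blow to be sure.

```bash
python3 -m handwheel '[[0.015,[0,0,0.0055],[0,-6,0]],[0.015,[0,0,0],[0,0,0]],[0.015,[0,0,0],[0,0,0]],[0.015,[0,0,0],[0,0,0]]]'
python3 - <<'E'
from h import *
o=ctrl.get_obs(); print(o['tool_pos'],o['opening'],R.from_rotvec(o['tool_rot']).as_matrix().round(3))
d=ctrl.get_image('side');s=ctrl.get_image('scene')
a=cv2.resize(s[150:350,210:410],(400,400),interpolation=3);b=cv2.resize(d[150:350,200:400],(400,400),interpolation=3)
cv2.imwrite('pics/x.png',np.hstack([a,b])[:,:,::-1])
E
```

```text
t: 18.13
tool_pos: [0.548, 0.0317, 0.1941]
tool_rot: [-1.908, 0.352, 2.116]
contact_force: [0.1, 0.1, -3.9]
opening: 0.0226
[0.54802384 0.03173042 0.19414236] 0.022626243189982347 [[-0.096 -0.357 -0.929]
 [ 0.037 -0.934  0.355]
 [-0.995  0.     0.103]]
```

View pics/x.png

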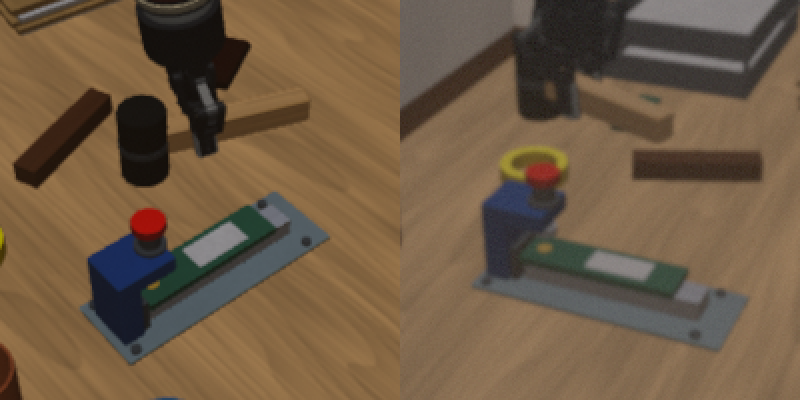

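Both views show the mallet level again with its head over the cap. Second blow.

```bash
python3 -m handwheel '[[0.015,[0.0249,0,-0.0026],[0,0,0]],[0.015,[0.0358,0,-0.0038],[0,0,0]],[0.015,[0.0313,0,-0.0032],[0,0,0]],[0.015,[0,0,0],[0,0,0]]]' 120
python3 -m handwheel '[[0.015,[-0.02,0,0.002],[0,0,0]],[0.015,[-0.036,0,0.0038],[0,0,0]],[0.015,[-0.036,0,0.0038],[0,0,0]],[0.015,[0,0,0],[0,0,0]],[0.015,[0,0,0],[0,0,0]],[0.015,[0,0,0],[0,0,0]]]' 
python3 - <<'E'
from h import *
o=ctrl.get_obs(); print(o['tool_pos'],o['opening'],o['contact_force'])
for c,(x0,y0,w,h) in (('side',(254,262,50,34)),):
    s=np.mean([ctrl.get_image(c).astype(float) for _ in range(4)],0)
    cv2.imwrite(f'pics/y_{c}.png',np.clip(1.5*cv2.resize(s[y0:y0+h,x0:x0+w],None,fx=16,fy=16,interpolation=cv2.INTER_CUBIC),0,255).astype(np.uint8)[:,:,::-1])
d=ctrl.get_image('side');s=ctrl.get_image('scene')
a=cv2.resize(s[150:350,210:410],(400,400),interpolation=3);b=cv2.resize(d[150:350,200:400],(400,400),interpolation=3)
cv2.imwrite('pics/y.png',np.hstack([a,b])[:,:,::-1])
E
python3 t.py y_w
```

```text
t: 18.57
tool_pos: [0.5436, 0.0325, 0.0975]
tool_rot: [-1.897, 0.352, 2.127]
contact_force: [-17.9, 7.6, 7.6]
opening: 0.0224
t: 19.07
tool_pos: [0.5475, 0.032, 0.1942]
tool_rot: [-1.908, 0.351, 2.117]
contact_force: [0.3, -0.3, -3.7]
opening: 0.0225
[0.54746218 0.03197567 0.19417566] 0.022456182492999917 [ 0.28598865 -0.25894131 -3.66399609]
19.3667 array([0.547 , 0.0319, 0.1926]) heading -20.894575572144813 0.02239118442943211 [-0.109  -0.1944 -3.2159]
array([-1.9041,  0.3518,  2.1204])
rest_pad 0.68 [276.9, 99.7] [0.5524 0.3073 0.016 ]
rest_pad 0.45 [85.6, 112.4] [0.7295 0.1827 0.016 ]
mallet 0.62 [150.5, 325.3] [0.5835 0.0136 0.016 ]
```

View pics/y.png

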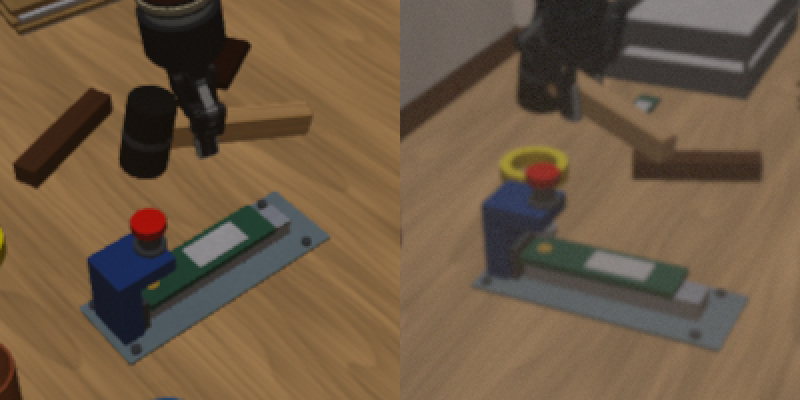

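View pics/y_side.png

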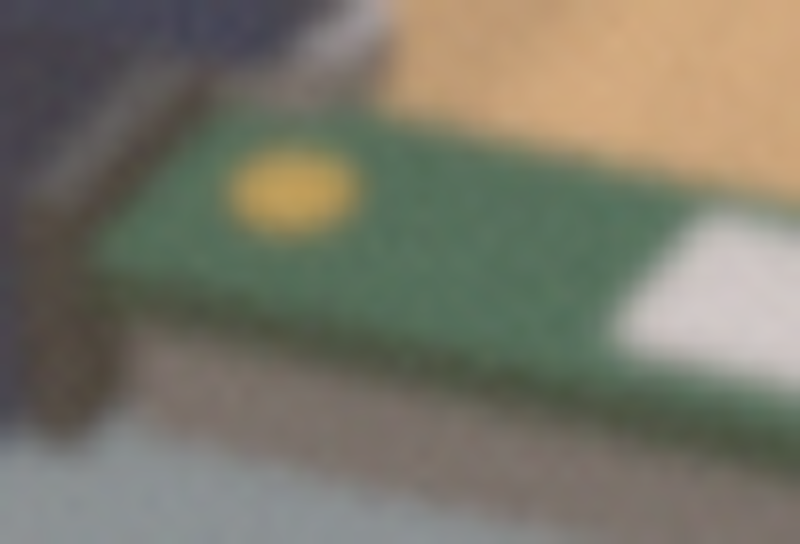

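View pics/y_w.png

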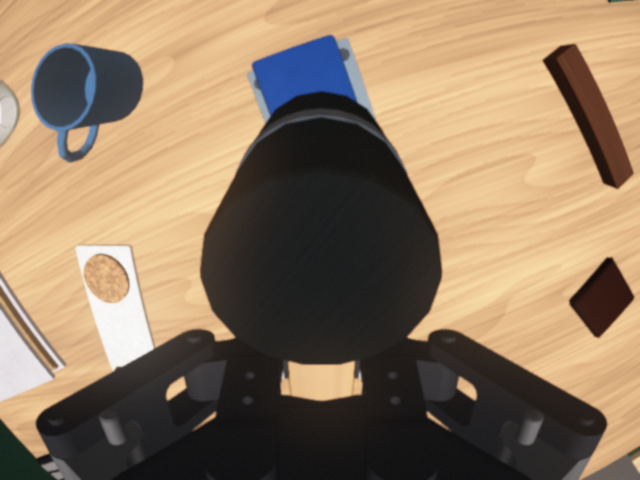

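The rivet hasn't moved between the two pictures (293,192), so the first blow had already driven it home. The second blow pitched the mallet further in the grip. Before returning it I measure that pitch.

```bash
python3 - <<'E'
from h import *
p=ctrl.camera_params('wrist'); f=240/np.tan(np.radians(p['vertical_fov']/2)); T=p['T_tool_cam']
o=dict(tool_pos=np.zeros(3),tool_rot=np.zeros(3))
# mallet in tool frame at phi: mallet coords (mx along head, mz up); grip at mx=-.0595,mz=.0415ish ; tool: -z = mx, -x = mz
def pts(ph,dg=0):
    c,s=np.cos(ph),np.sin(ph)
    def P(mx,my,mz):
        a=mx+.0595; b=mz-.0415
        fx=a*c-b*s; up=a*s+b*c
        return np.array([-.053-up,-my,-fx])
    t=np.linspace(0,2*np.pi,73)
    top=np.array([P(.024*np.cos(k),.024*np.sin(k),.08) for k in t]); bot=np.array([P(.024*np.cos(k),.024*np.sin(k),0) for k in t])
    u=proj('wrist',top,o);b=proj('wrist',bot,o); return u,b
for d in(0,6,12,14,16,18,20,22):
    u,b=pts(np.radians(d)); print(d,'top rows',u[:,1].min().round(),u[:,1].max().round(),'cols',u[:,0].min().round(),u[:,0].max().round(),'bot row min',b[:,1].min().round())
E
```

```text
0 top rows 65.0 279.0 cols 213.0 430.0 bot row min 103.0
6 top rows 78.0 302.0 cols 206.0 437.0 bot row min 92.0
12 top rows 101.0 326.0 cols 199.0 444.0 bot row min 81.0
14 top rows 111.0 334.0 cols 196.0 447.0 bot row min 78.0
16 top rows 122.0 342.0 cols 194.0 449.0 bot row min 74.0
18 top rows 136.0 351.0 cols 192.0 451.0 bot row min 71.0
20 top rows 150.0 359.0 cols 190.0 453.0 bot row min 68.0
22 top rows 167.0 366.0 cols 188.0 455.0 bot row min 66.0
```

```bash
python3 - <<'E'
from h import *
from scipy.optimize import least_squares
o=dict(tool_pos=np.zeros(3),tool_rot=np.zeros(3)); t=np.linspace(0,2*np.pi,73)
def ob(ph,mg,zg,xg):
    c,s=np.cos(ph),np.sin(ph)
    def P(mx,my,mz):
        a=mx+mg; b=mz-zg; return np.array([xg-(a*s+b*c),-my,-(a*c-b*s)])
    u=proj('wrist',[P(.024*np.cos(k),.024*np.sin(k),.08) for k in t],o);b=proj('wrist',[P(.024*np.cos(k),.024*np.sin(k),0) for k in t],o)
    return np.array([u[:,1].min(),u[:,1].max(),np.ptp(u[:,0])]),b[:,1].min()
O=[np.array([75,277,203]),np.array([95,306,219]),np.array([168,363,239])]
# pivot: zg mallet height of pivot, xg its tool x
def f(p):
    mg,zg,xg,p1,p2=p
    r=[];
    for ph,obs in zip((0,p1,p2),O): r.append(ob(ph,mg,zg,xg)[0]-obs)
    r.append([ob(p2,mg,zg,xg)[1]-92, (zg-.04)*500])
    return np.concatenate(r)
s=least_squares(f,[.0595,.0415,-.053,.1,.35]); print(s.x, np.degrees(s.x[3:]), s.fun.round(1))
E
```

```text
[ 0.0580238   0.02830829 -0.0359313   0.10465013  0.31534622] [ 5.99601056 18.06800777] [-0.3  2.3  3.4  0.3 -0.1 -0.4  1.9 -4.  -1.1 -3.8 -5.8]
```

The fit gives 6.0° after the first blow and 18.1° now, so the mallet is 12° head-up in the world. I tilt the tool another -12° to level it, then move over the rest.

```bash
python3 -m handwheel '[[0.015,[0,0,0],[0,-6,0]],[0.015,[0,0,0],[0,-6,0]],[0.015,[0.0065,-0.032,0.0201],[0,0,0]],[0.015,[0.0065,-0.032,0.0201],[0,0,0]],[0.015,[0.0065,-0.032,0.0201],[0,0,0]],[0.015,[0.0065,-0.032,0.0201],[0,0,0]],[0.015,[0.0065,-0.032,0.0201],[0,0,0]],[0.015,[0.0065,-0.032,0.0201],[0,0,0]],[0.015,[0.0065,-0.032,0.0201],[0,0,0]],[0.015,[0.0065,-0.032,0.0201],[0,0,0]]]'
python3 -m handwheel '[[0.015,[0,0,0],[0,0,0]],[0.015,[0,0,0],[0,0,0]],[0.015,[0,0,0],[0,0,0]]]'
python3 - <<'E'
from h import *
o=ctrl.get_obs(); print(o['tool_pos'],o['opening'],o['contact_force'],R.from_rotvec(o['tool_rot']).as_matrix().round(3))
d=ctrl.get_image('side');s=ctrl.get_image('scene')
a=cv2.resize(s[220:420,330:530],(400,400),interpolation=3);b=cv2.resize(d[220:470,130:380],(400,400),interpolation=3)
cv2.imwrite('pics/z.png',np.hstack([a,b])[:,:,::-1])
E
```

```text
t: 20.4
tool_pos: [0.4808, 0.333, 0.1945]
tool_rot: [-1.665, 0.307, 2.289]
contact_force: [0.8, 0.1, -3.2]
opening: 0.0227
t: 20.65
tool_pos: [0.4813, 0.3312, 0.1943]
tool_rot: [-1.665, 0.307, 2.29]
contact_force: [0.6, -0.3, -3.0]
opening: 0.0225
[0.48125797 0.33122493 0.19427807] 0.02250375816854721 [ 0.5542988  -0.34631162 -2.95276701] [[-0.288 -0.356 -0.889]
 [ 0.109 -0.934  0.339]
 [-0.951  0.001  0.308]]
```

View pics/z.png

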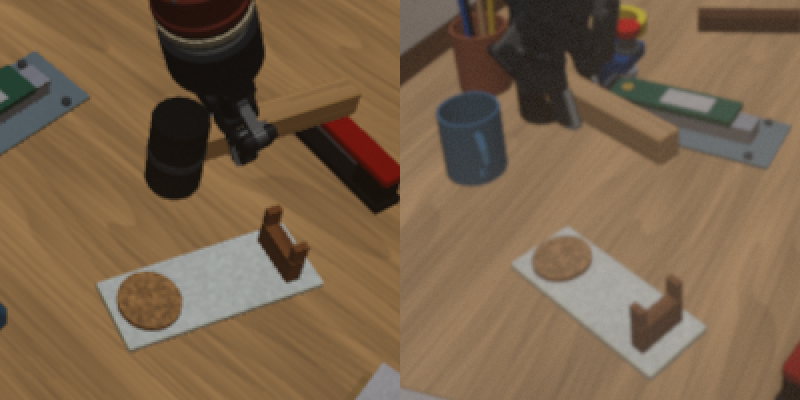

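```bash
cat > ov.py <<'E'
from h import *
import sys
def mal(org,yaw,pit):
    a=np.radians(yaw);h=np.array([np.cos(a),np.sin(a),0]);l=np.array([-h[1],h[0],0]);p=np.radians(pit)
    X=np.cos(p)*h+np.array([0,0,np.sin(p)]);Z=-np.sin(p)*h+np.array([0,0,np.cos(p)])
    f=lambda x,y,z:org+x*X+y*l+z*Z
    t=np.linspace(0,2*np.pi,49)
    L=[[f(.024*np.cos(k),.024*np.sin(k),z) for k in t] for z in(0,.08)]
    for y in(-.012,.012):
        for z in(.026,.054): L.append([f(-.024,y,z),f(-.169,y,z)])
    L.append([f(-.169,-.012,.026),f(-.169,.012,.026),f(-.169,.012,.054),f(-.169,-.012,.054),f(-.169,-.012,.026)])
    return L
def draw(im,cam,org,yaw,pit,x0,y0,s,col=(0,255,255)):
    for l in mal(np.array(org),yaw,pit):
        q=((proj(cam,l)-[x0,y0])*s).astype(int); cv2.polylines(im,[q.reshape(-1,1,2)],False,col,1)
E
python3 - <<'E'
from ov import *
# sanity on initial picture, then now
out=[]
im=cv2.imread('pics/a_scene.png')[310:400,370:500];im=cv2.resize(im,None,fx=3,fy=3,interpolation=3);draw(im,'scene',(.5477,.3045,.016),-20.8,0,370,310,3)
im2=cv2.imread('pics/a_side.png')[330:450,200:330];im2=cv2.resize(im2,None,fx=3,fy=3,interpolation=3);draw(im2,'side',(.5477,.3045,.016),-20.8,0,200,330,3)
cv2.imwrite('pics/za.png',np.hstack([cv2.copyMakeBorder(im,0,90,0,0,0),im2]))
z=cv2.imread('pics/z.png'); a=z[:,:400].copy();b=z[:,400:].copy()
T=np.array([.4813,.3312,.1943]); h=np.array([.935,-.355,0]); org=T+h*(.0138+.058)+[0,0,.0093]
draw(a,'scene',org,-20.8,0,330,220,2); draw(b,'side',org,-20.8,0,130,220,1.6)
cv2.imwrite('pics/zb.png',np.hstack([a,b]))
E
```

```text
(no output)
```

View pics/za.png

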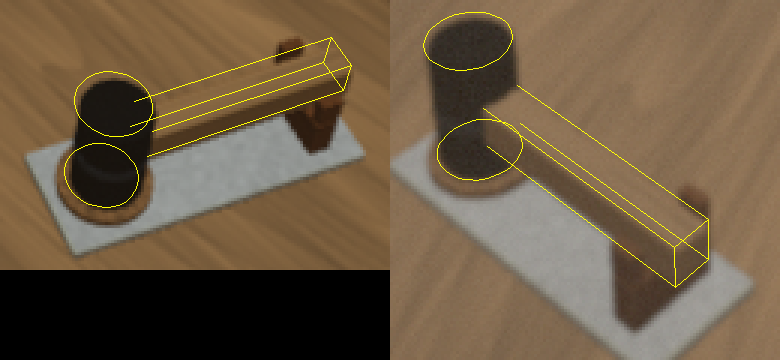

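View pics/zb.png

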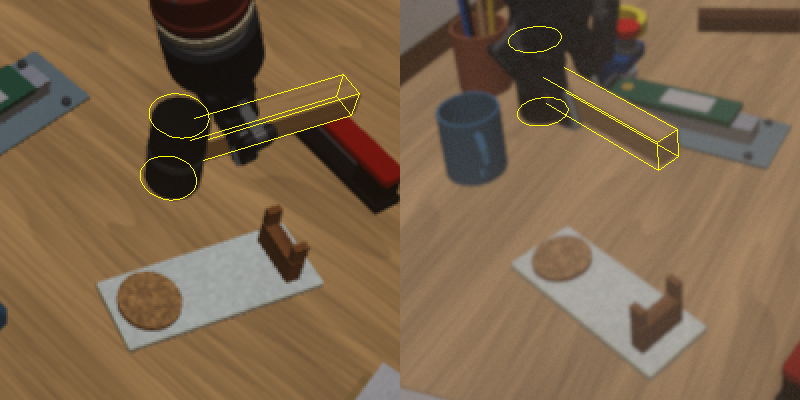

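```bash
python3 - <<'E'
from ov import *
s=ctrl.get_image('scene')[:,:,::-1];d=ctrl.get_image('side')[:,:,::-1]
T=ctrl.get_obs()['tool_pos']; print(T); h=np.array([.935,-.355,0]); org=T+h*(.0138+.058)+[0,0,.0093]
rows=[]
for pit in(0,3):
    a=cv2.resize(s[250:330,395:520],None,fx=3.2,fy=3.2,interpolation=3); draw(a,'scene',org,-20.8,pit,395-1,250-2.7,3.2)
    b=cv2.resize(d[230:330,190:310],None,fx=3.2,fy=3.2,interpolation=3); b=np.ascontiguousarray(b[:256]);draw(b,'side',org,-20.8,pit,190-1.5,230-2.7,3.2)
    rows.append(np.hstack([a[:256],b]))
cv2.imwrite('pics/zc.png',np.vstack(rows))
E
```

```text
[0.48172433 0.33024168 0.19438274]
```

View pics/zc.png

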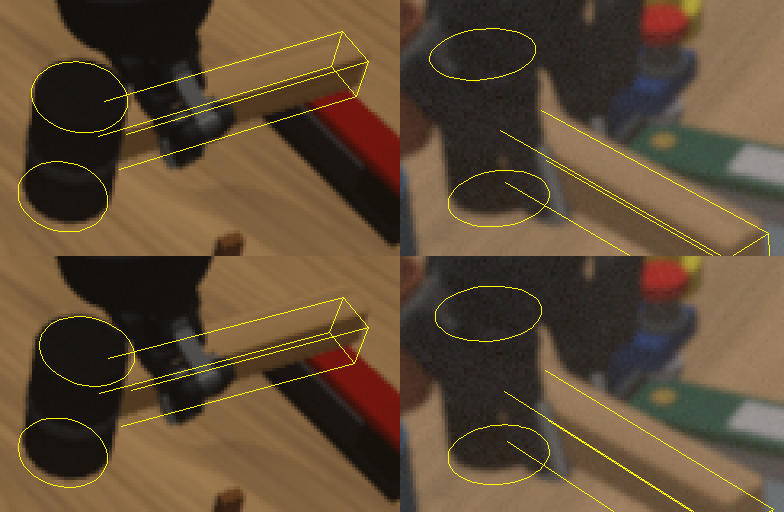

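The handle end fits, but the head sits a few mm above the level model, so I tilt 2° more and then descend to about 20 mm above the rest and look.

```bash
python3 -m handwheel '[[0.015,[0,0,0],[0,-2,0]],[0.015,[0.0376,0,-0.0137],[0,0,0]],[0.015,[0.0376,0,-0.0137],[0,0,0]],[0.015,[0.0376,0,-0.0137],[0,0,0]],[0.015,[0.0282,0,-0.0103],[0,0,0]],[0.015,[0,0,0],[0,0,0]],[0.015,[0,0,0],[0,0,0]],[0.015,[0,0,0],[0,0,0]],[0.015,[0,0,0],[0,0,0]]]'
python3 - <<'E'
from ov import *
o=ctrl.get_obs();T=o['tool_pos']; print(T,o['opening'],o['contact_force'])
s=ctrl.get_image('scene')[:,:,::-1];d=ctrl.get_image('side')[:,:,::-1]
h=np.array([.935,-.355,0]); org=T+h*(.0154+.058)+[0,0,.0083]; print(org)
a=cv2.resize(s[290:400,370:500],None,fx=3,fy=3,interpolation=3); b=cv2.resize(d[310:450,190:330],None,fx=3,fy=3,interpolation=3)
a0=a.copy();b0=b.copy()
draw(a,'scene',org,-20.8,0,370-1,290-2.7,3);draw(b,'side',org,-20.8,0,190-1.5,310-2.7,3)
cv2.imwrite('pics/aa.png',np.hstack([cv2.copyMakeBorder(a0,0,90,0,0,0),b0]));cv2.imwrite('pics/ab.png',np.hstack([cv2.copyMakeBorder(a,0,90,0,0,0),b]))
E
```

```text
t: 21.6
tool_pos: [0.484, 0.332, 0.0479]
tool_rot: [-1.626, 0.295, 2.311]
contact_force: [0.3, 1.1, -3.9]
opening: 0.0229
[0.48395354 0.33204816 0.04785949] 0.022946328384215734 [ 0.33189218  1.08672461 -3.94553737]
[0.55258254 0.30599116 0.05615949]
```

View pics/aa.png

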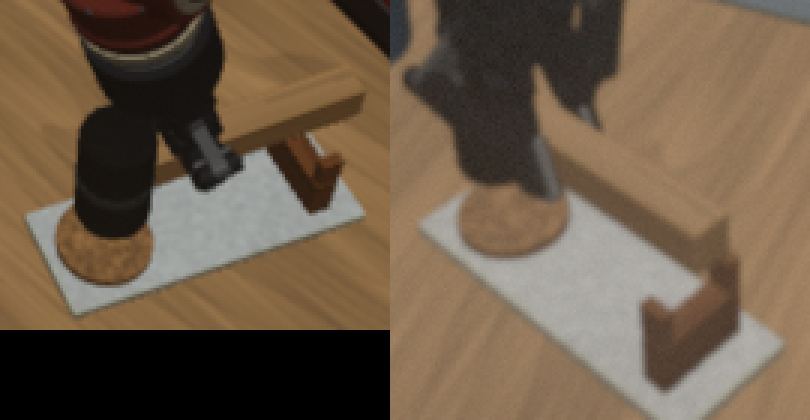

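View pics/ab.png

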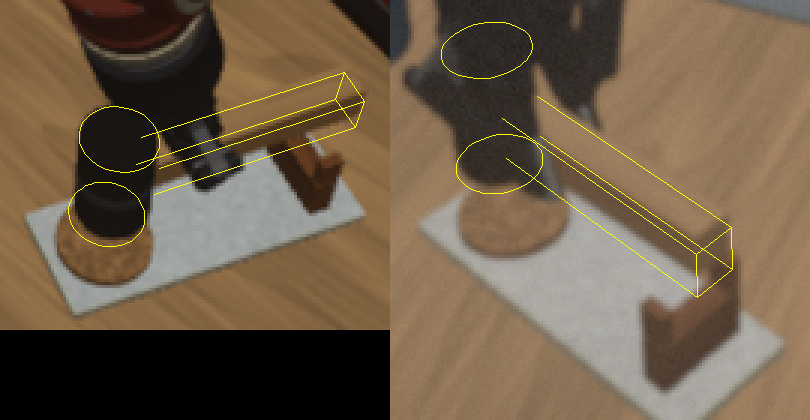

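On the comparison the handle end now reads slightly high, so the mallet is about 3° head-down and I over-tilted. I undo that, shift 3 mm back, and descend to just above the rest.

```bash
python3 -m handwheel '[[0.015,[0,0,0.003],[0,3,0]],[0.015,[0.0125,0,-0.004],[0,0,0]],[0.015,[0.012,0,-0.0035],[0,0,0]],[0.015,[0,0,0],[0,0,0]],[0.015,[0,0,0],[0,0,0]],[0.015,[0,0,0],[0,0,0]]]'
cat > sn.py <<'E'
from h import *
import sys
o=ctrl.get_obs();print(o['t'],o['tool_pos'],o['opening'],o['contact_force'],o['wrist_torque'])
s=ctrl.get_image('scene')[:,:,::-1];d=ctrl.get_image('side')[:,:,::-1]
a=cv2.resize(s[290:400,370:500],None,fx=3,fy=3,interpolation=3); b=cv2.resize(d[310:450,190:330],None,fx=3,fy=3,interpolation=3)
cv2.imwrite('pics/%s.png'%sys.argv[1],np.hstack([cv2.copyMakeBorder(a,0,90,0,0,0),b]))
E
python3 sn.py ac
```

```text
t: 22.2
tool_pos: [0.4785, 0.332, 0.0192]
tool_rot: [-1.683, 0.311, 2.278]
contact_force: [0.3, -0.1, -3.5]
opening: 0.023
22.2 [0.47852655 0.33200576 0.01918874] 0.023035046936553435 [ 0.27924005 -0.09706153 -3.51979806] [-0.09324575 -0.18383385 -0.00544541]
```

View pics/ac.png

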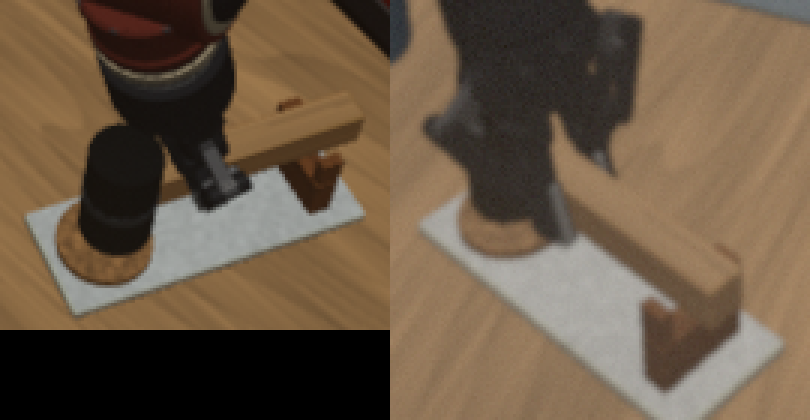

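```bash
python3 -m handwheel '[[0.015,[0.0062,0,-0.0019],[0,0,0]],[0.015,[0,0,0],[0,0,0]],[0.015,[0,0,0],[0,0,0]],[0.015,[0,0,0],[0,0,0]]]'
cat > bl.py <<'E'
from h import *
import sys
o=ctrl.get_obs();print(o['t'],o['tool_pos'],o['opening'],o['contact_force'],o['wrist_torque'])
r=[]
for c,(x0,y0,w,h) in(('scene',(380,320,115,75)),('side',(200,325,125,130))):
    n=ctrl.get_image(c)[:,:,::-1]; i=cv2.imread(f'pics/a_{c}.png')
    f=lambda m:cv2.resize(m[y0:y0+h,x0:x0+w],None,fx=3.2,fy=3.2,interpolation=3)
    N,I=f(n),f(i); e=cv2.Canny(cv2.GaussianBlur(I,(7,7),0),25,70); N=N.copy(); N[e>0]=(0,255,255)
    r.append(cv2.copyMakeBorder(N,0,416-N.shape[0],0,0,0))
cv2.imwrite('pics/%s.png'%sys.argv[1],np.hstack(r))
E
python3 bl.py ad
```

```text
t: 22.63
tool_pos: [0.4786, 0.3322, 0.0131]
tool_rot: [-1.684, 0.311, 2.277]
contact_force: [0.8, -0.1, -3.9]
opening: 0.0228
22.6333 [0.47855031 0.33220044 0.01313955] 0.022813709065085286 [ 0.79275378 -0.07203269 -3.8807201 ] [-0.06901673 -0.21663675  0.02333317]
```

View pics/ad.png

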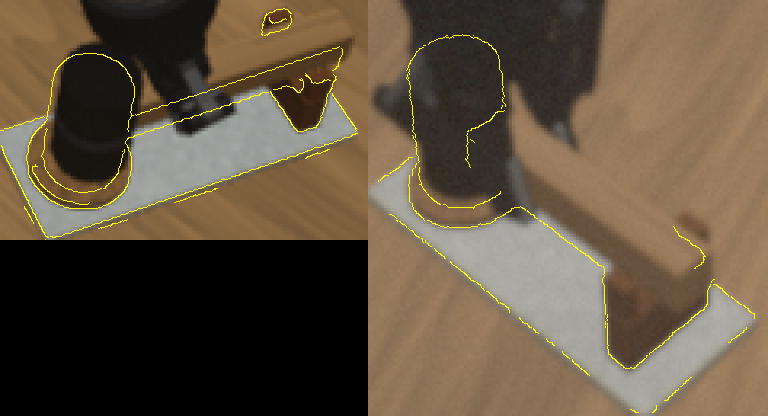

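Compared with the initial outline (yellow), the head is about 8 mm high with its lateral position within about 2 mm, and the handle end lies between the fork's cheeks. I keep lowering while watching the force.

```bash
python3 -m handwheel '[[0.015,[0.0043,0,-0.0013],[0,0,0]],[0.015,[0,0,0],[0,0,0]],[0.015,[0,0,0],[0,0,0]],[0.015,[0,0,0],[0,0,0]]]'
python3 bl.py ae
```

```text
t: 23.07
tool_pos: [0.4785, 0.3322, 0.0086]
tool_rot: [-1.684, 0.311, 2.277]
contact_force: [0.1, 0.2, -4.2]
opening: 0.0227
23.0667 [0.47848022 0.33220617 0.00864237] 0.022735276656102425 [ 0.12407514  0.20600001 -4.2121928 ] [-0.09211956 -0.19171864 -0.00377133]
```

View pics/ae.png

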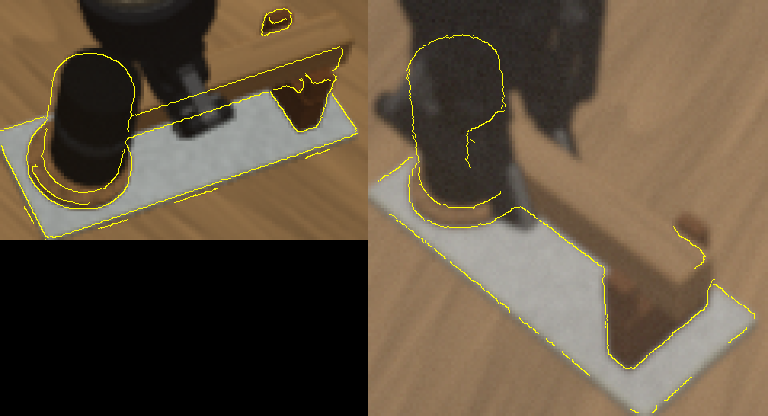

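```bash
python3 -m handwheel '[[0.015,[0.0029,0,-0.0041],[0,0,0]],[0.015,[0,0,0],[0,0,0]],[0.015,[0,0,0],[0,0,0]],[0.015,[0,0,0],[0,0,0]]]'
python3 bl.py af
```

```text
t: 23.5
tool_pos: [0.4815, 0.3311, 0.0047]
tool_rot: [-1.684, 0.311, 2.277]
contact_force: [0.4, 0.1, -4.5]
opening: 0.0225
23.5 [0.48146603 0.33109588 0.00468255] 0.02252894763717068 [ 0.37112247  0.05180473 -4.50287282] [-0.04187794 -0.15417288 -0.0270038 ]
```

View pics/af.png

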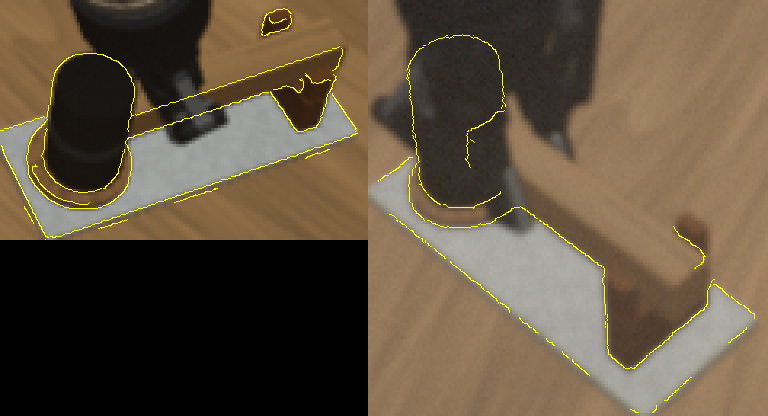

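The outline now matches: the handle end is on its mark and the head is within about 1–2 mm. Lowering to contact.

```bash
python3 -m handwheel '[[0.015,[0.0022,0,0.0004],[0,0,0]],[0.015,[0,0,0],[0,0,0]],[0.015,[0,0,0],[0,0,0]]]'
python3 -m handwheel '[[0.015,[0.002,0,-0.0006],[0,0,0]],[0.015,[0,0,0],[0,0,0]],[0.015,[0,0,0],[0,0,0]]]'
python3 bl.py ag
```

```text
t: 23.85
tool_pos: [0.4814, 0.3317, 0.0039]
tool_rot: [-1.686, 0.31, 2.275]
contact_force: [1.6, -0.8, 2.2]
opening: 0.0227
t: 24.1
tool_pos: [0.4813, 0.3317, 0.0038]
tool_rot: [-1.685, 0.31, 2.277]
contact_force: [-2.6, -4.5, 12.4]
opening: 0.0229
24.1 [0.48132479 0.33168275 0.00384595] 0.022879042628448032 [-2.6186506  -4.54417067 12.37556416] [-0.46001292  1.06180721  0.19014151]
```

View pics/ag.png

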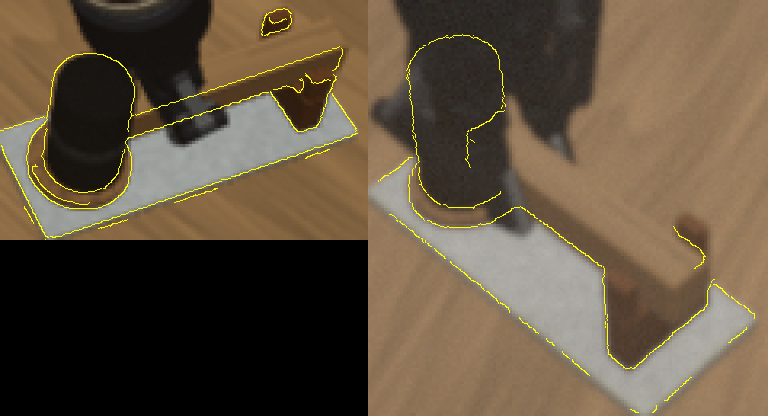

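Contact (12 N). I ease off slightly, open, and lift straight up.

```bash
python3 -m handwheel '[[0.015,[-0.002,0,0.0006],[0,0,0]],[0.024,[0,0,0],[0,0,0]],[0.03,[0,0,0],[0,0,0]],[0.045,[0,0,0],[0,0,0]],[0.06,[0,0,0],[0,0,0]],[0.06,[0,0,0],[0,0,0]]]' 20
python3 sn.py ah
```

```text
t: 24.7
tool_pos: [0.4804, 0.3315, 0.0026]
tool_rot: [-1.684, 0.311, 2.277]
contact_force: [-0.1, 0.5, 0.3]
opening: 0.0597
24.7 [0.4803595  0.33154697 0.00256529] 0.05967362473859249 [-0.10627119  0.46930312  0.27726413] [-0.07181644 -0.1140275  -0.00049315]
```

View pics/ah.png

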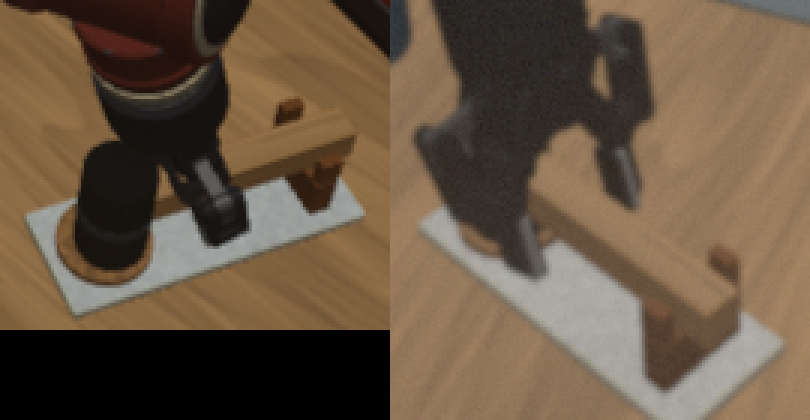

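The mallet rests on the pad and fork, and the fingers are clear of the handle. Lift away.

```bash
python3 -m handwheel '[[0.07,[-0.0096,0,0.0029],[0,0,0]],[0.07,[-0.0287,0,0.0088],[0,0,0]],[0.07,[-0.038,0,0.0117],[0,0,0]],[0.07,[-0.038,0,0.0117],[0,0,0]],[0.07,[-0.038,0,0.0117],[0,0,0]],[0.07,[-0.02,0,0.006],[0,6,0]],[0.07,[0,0,0.01],[0,6,0]],[0.07,[0,0,0.01],[0,5,0]],[0.07,[0,0,0],[0,0,0]],[0.07,[0,0,0],[0,0,0]]]'
python3 bl.py ai; python3 t.py ai_w
```

```text
t: 25.63
tool_pos: [0.4608, 0.3394, 0.1871]
tool_rot: [-2.024, 0.369, 2.023]
contact_force: [0.4, 0.7, -1.2]
opening: 0.0699
25.6333 [0.46080784 0.33935515 0.18706913] 0.06989919690804378 [ 0.44905761  0.74648079 -1.16132655] [-0.02048299 -0.03507128 -0.00046667]
25.7333 array([0.4621, 0.3385, 0.186 ]) heading -20.90057796577494 0.07008540691249963 [-0.0941  0.9399 -0.2528]
array([-2.022 ,  0.373 ,  2.0229])
handle_end 0.9 [309.8, 318.0] [0.389  0.3693 0.056 ]
mallet 0.84 [118.6, 319.5] [0.5454 0.3082 0.016 ]
```

View pics/ai.png

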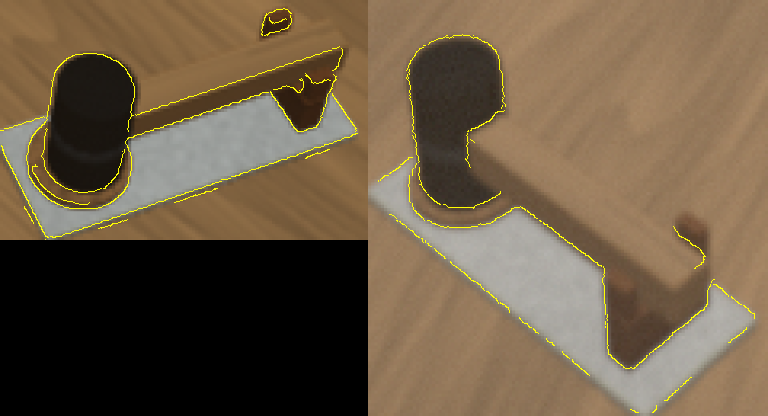

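View pics/ai_w.png

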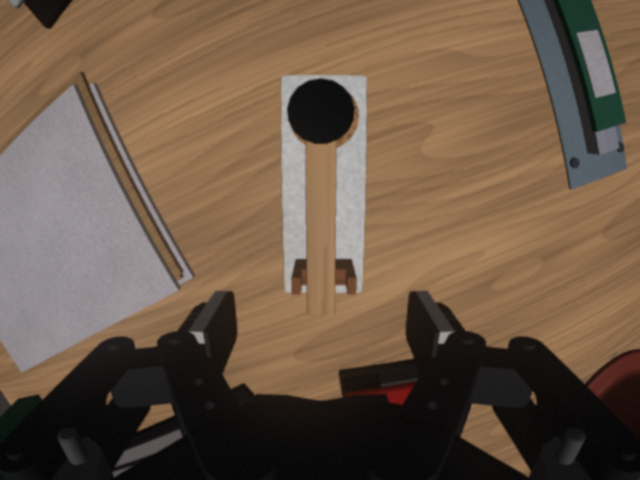

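The mallet lies back in its rest, and its outline matches the first picture to within 1–2 mm. One last comparison of the whole desk before handing in.

```bash
python3 - <<'E'
from h import *
np.set_printoptions(precision=4,suppress=True)
s=ctrl.get_image('scene')[:,:,::-1];i=cv2.imread('pics/a_scene.png')
e=cv2.Canny(cv2.GaussianBlur(i,(3,3),0),60,150); s=s.copy(); s[e>0]=(0,255,255); cv2.imwrite('pics/fin.png',s)
for n in('mug','tape_roll','wallet','stapler','rivet_top'):
    for d in ctrl.tip_of(n,'scene')[:1]: print(n,round(d['score'],2),d['centre'],atz('scene',d['centre'][1],d['centre'][0],.041 if n=='rivet_top' else 0))
E
```

```text
mug 0.81 [389.8, 291.0] [0.7389 0.1875 0.    ]
tape_roll 0.75 [275.8, 193.3] [ 0.7262 -0.1975  0.    ]
wallet 0.88 [181.7, 313.7] [ 0.2846 -0.2821 -0.    ]
stapler 0.59 [302.5, 495.7] [0.2627 0.3174 0.    ]
```

View pics/fin.png

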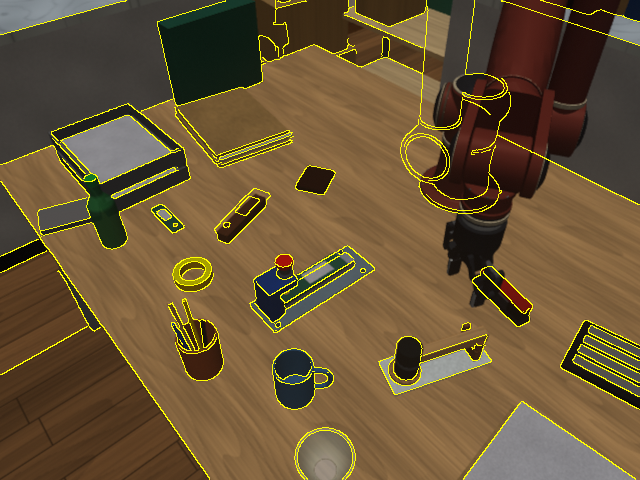

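Everything else sits on its original outline, the pin is back up, and the board is on the bed. Handing in.

```bash
python3 - <<'E'
from station import ctrl
o=ctrl.get_obs(); print(o['t'],o['contact_force']); print(ctrl.finish_job())
E
```

```text
26.2333 [ 0.08211531 -0.15617014  0.12229529]
the job is handed in; nothing more can be done
None
```

I laid the board on the bed with the rivet under the pin and let go of it. I then struck the cap with the mallet held by its handle, put the mallet back in its rest, and handed in at 26.2 s; no verdict was reported.

**Final checks**
- **Rivet depth:** its top reads 0–1 mm above the board face (fully home is 1 mm), with about 1 mm of uncertainty. The pictures before and after the second blow look the same.
- **Pin travel:** I have no direct reading of it. I infer it went all the way down from the rivet being home; the pin has sprung back up.
- **Rivet position:** about 3 mm past the mark along the bed, inside the 7 mm tolerance.
- **Mallet:** it matches its first-picture outline to within 1–2 mm.
- **Other things on the desk:** the whole-desk picture showed everything else on its original outline. The gripper was open and touching nothing.

**What did not go as planned**
- **Missed grasps:** the first two grasps of the board closed above it. The fingertips sit more than 30 mm behind the reported tool point, not at it. The board did not move measurably.
- **Two blows, not one:** after the first I could not rule out a rivet 1 mm short of home, so I struck again to be sure.
- **Mallet pitch:** the mallet turned in the grip on both blows, to about 18° in all. I corrected it by tilting the tool before putting the mallet down.
- **Camera disagreement:** the fixed cameras and the wrist camera differed by several mm on some points. I placed the board mainly by the wrist view, checked against the side view.

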